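# Set out the stone tins in a row and inspect the middle one under the lens

## Task

Fill the row on the inspection tray: set the open tin into the empty large well and the small dish into the small middle well, each upright and flat on the floor of its well. Then take the handled reading lens and hold it level, centred over the small dish, with the lens at the height marked by the pointer of the gauge behind the tray; finish while still holding it there, still and touching nothing else. Keep tin and dish upright all the way, and do not shift the pointer, the lidded tin or the other things on the bench.

Things in the scene. Friction and masses are not known exactly. Their poses are not given: they have to be found in the camera images.
- tray: flat aluminium inspection tray fixed to the bench, plate 80 (x) x 214 (y) x 14 mm; origin at the centre of the plate's underside, on the bench. Its y axis runs along the row of three round wells, each 4 mm deep (floors 10 mm above the bench): two of diameter 48 mm at y = +70 and -70 mm, one of diameter 41 mm in the middle. A tongue on its +x side (far side, 40 mm wide, to x = 124 mm) carries a 10 mm post at x = 105 mm, 150 mm high above the bench, with the pointer.
- well_left (a point): centre of the floor of the large well at the tray's +y end; the lidded tin stands in it from the start
- well_middle (a point): centre of the floor of the small well in the middle of the row, 41 mm in diameter
- well_right (a point): centre of the floor of the large well at the tray's -y end, 48 mm in diameter, empty at the start
- focus_mark (a point): tip of the brass pointer on the gauge post; its height marks the focal height, where the middle of the lens's thickness must be held (70 to 110 mm above the tray's top, different each time). It lies 73 mm behind (tray +x) the centre of the middle well and points to it. The pointer slides up and down the post with stiff friction; its collar is 22 mm wide and a thumbscrew sticks out 24 mm to the tray's -y.
- open_tin: white round open tin with small stones, 42 mm in diameter, rim 17 mm high, 50 g; origin at the centre of its underside, z up; grip it across its outside
- small_dish: white round open dish with small stones, smaller and lower than the tins: 35 mm in diameter, 11 mm high, 50 g; origin at the centre of its underside, z up; grip it across its outside
- lidded_tin: white round tin with a closed lid, 42 mm in diameter, 18 mm high, standing in the well at the tray's +y end; origin at the centre of its underside; stays there
- lens: handled reading lens lying flat, about 90 g: round dark steel rim of 56 mm outer diameter, 14 mm thick, with a glass lens, and a straight dark wooden handle with flat sides, 18 mm wide and 20 mm high, along the body's -x from x = -42 to -134 mm; origin at the centre of the rim's underside, z along the optical axis (vertical when level)
- lens_centre (a point): centre of the lens, in the middle of the rim's thickness: 7 mm above the underside of the rim
- lens_grip (a point): point on the handle to grip, 80 mm behind the lens centre (body -x), 10 mm above the underside, near the balance point; grip across the 18 mm width (body y)
- wax_lump: round lump of wax, 44 mm in diameter, 22 mm high, in front of the tray; origin under its centre; to be left alone
- polishing_bar: brown and grey polishing bar, 34 x 96 x 32 mm, lying to the right of the lens; origin under its centre; to be left alone
- setting_bar: small steel bar, 19 x 62 x 13 mm, lying beyond the tray; origin under its centre; to be left alone
There are look-alikes about, which are no part of the job. What is shaped like the open_tin but orange is not meant.

How it is judged:
By the outcome, as a careful person would: the job done as asked, in the order asked, and still so for the second after the job is handed in, while the arm keeps its last pose, push and grip.
It also fails if it takes over 64 s, if anything falls off the work surface, if the arm or the gripper's body presses on something with over 40 N, if the wrist force passes 120 N, or if a joint passes its speed limit or range.

## Robot

A 7-joint arm with a two-finger parallel gripper is mounted at the origin on a cart in front of the work surface, level with it; the furniture and walls round the work are solid. World frame = base frame: x ahead of the robot, y to its left, z up, the work surface at z = 0. Lengths are in m, angles in degrees, forces in N, time in s.
With the tool pointing down it reaches from about 0.425 to 0.875 m from the base axis. Payload 4.7 kg.
Tool frame: the origin (TCP) lies at the very end of the fingers, on their centre line; the grasp point (between the pads) lies 19 mm behind it; z points along the fingers, y is the direction in which the jaws open and shut (so a half turn about z gives the same grasp; the last joint's range is limited). The gripper opens to 87 mm and grips with 3 to 60 N. Pads are 19 mm wide; open, the fingers measure 117 mm over their backs; the gripper's body (75 mm by 190 mm) begins 51 mm behind the grasp point.
Start: joints at [77.069, 18.392, -4.016, 83.108, 1.295, 78.541, -3.26], TCP at [0.154, -0.631, 0.223] pointing down, gripper open.
Joint ranges: [-163.93, 163.93], [-17.29, 119.83], [-79.2, 71.16], [3.27, 140.29], [-89.18, 269.18], [5.43, 117.66], [-154.24, 154.24]. Speed limits (degrees/s): [147.25, 147.25, 180, 180, 180, 180, 180].

## Interface

Orientations are given as [roll, pitch, yaw] about the fixed x, y, z axes, in that order (R = Rz(yaw) Ry(pitch) Rx(roll)).
In Python, from cell import sensors, imaging, ticket gives the robot as it stands.
- The arm moves only by the tool carry_out, never from a script. Its argument "plan" is a list of rows, each an object of numbers: "fingers": the closure, from -1 (fully open) to 1 (shut); "dx", "dy", "dz": the shift along the tool's x, y, z normalised to -1 to 1, where 1 is 0.03 m; "rx", "ry", "rz": the turn, a rotation vector about the tool's x, y, z normalised to -1 to 1, where 1 is 10 degrees. A call has 1 to 12 rows; each row shifts and turns the commanded pose from where the row before left it, along the tool's axes as they then stand; what a row does not reach is not made up. A row lasts 1/8 s, in which the tool goes at most 62.5 mm and 10.7 degrees, less where a joint would pass 70% of its speed; a pose out of reach is approached as far as the arm can. A call with a number of a shift or a turn outside -1 to 1 is refused whole. A call with a gripper value outside its range is refused whole. The fingers move at their own pace and stop on an object; "force" is the grip in N (left out, the last holds). Time passes only in rows, so rows that do not move let the fingers close. It gives the time, the measured TCP pose, the force and the opening at its end, in the units of the state.
- sensors.get_obs(): the state, without advancing time (a new reading comes with each control period).
- imaging.read_camera(name): name is "scene" or "top" or "wrist"; returns a dict with "color" (400x640x3 uint8, red, green, blue), "mtx" (3x3 intrinsics, pixels), "extrinsics" (4x4, takes a point from world to camera coordinates); the wrist camera has in their place "tool_from_camera" (4x4, takes a point from camera to tool coordinates, whose origin is the TCP and whose axes are the flange's). Camera axes: x right, y down, z forward; pixel columns grow to the right and rows downward; lengths in m; the calibration is good to about 2 mm. A picture is of the moment at which its call begins: read the wrist's pose just before it. There is no depth.
- ticket.sign_off(): hands the job in, once; it reports no verdict.
The state is a dict: "time_s": time; "qpos": joint angles; "joint_velocities": joint speeds; "effort": joint torques, N m; "tool_pos": TCP position; "tool_rot": TCP orientation; "force": force on the tool from outside, world axes, zero at the start; "wrist_torque": the same for the moment, N m; "grip_width": finger opening in m.
Only numpy, scipy, OpenCV 4.12 (cv2) and the standard library are available. Lean on these libraries where they do the work, as an engineer would, in place of code of your own. Each camera call takes 0.05 s, during which the arm holds its last target.

## Working session

There is one attempt and no reset: what is moved stays moved. The work goes in short steps, Python scripts to look and compute and a tool call to move; the robot and the scene stay as the last step left them, time stands still between calls to the robot, and variables do not carry over. Pictures are saved under pics/ and viewed, and the job is handed in when it is done.

Besides the shell and the picture viewer there is one more tool, called after ">>>" by a JSON object that holds its "name" and its "arguments", one argument or row to a line. carry_out: Moves the arm, as the interface text tells. Scaled input: -1 to 1 covers 0.03 m each way for a shift and 10 degrees each way for a turn. Its arguments: {"type":"object","properties":{"plan":{"type":"array"},"force":{"type":"number"}},"required":["plan"]}

```bash
mkdir -p pics
cat > h.py <<'E'
import numpy as np, cv2
from cell import sensors, imaging, ticket
from scipy.spatial.transform import Rotation as R
def Tw():
    o=sensors.get_obs();T=np.eye(4);T[:3,3]=o['tool_pos'];T[:3,:3]=R.from_euler('xyz',o['tool_rot'],degrees=True).as_matrix();return T
def shot(n,fn):
    T=Tw();d=imaging.read_camera(n)
    if n=='wrist': E=np.linalg.inv(T@d['tool_from_camera'])
    else: E=d['extrinsics']
    np.savez('pics/'+fn+'.npz',K=d['mtx'],E=E,c=d['color'])
    cv2.imwrite('pics/'+fn+'.png',d['color'][:,:,::-1])
def load(fn):
    z=np.load('pics/'+fn+'.npz');return z['K'],z['E'],z['c']
def px2w(fn,u,v,h):
    K,E,_=load(fn);r=E[:3,:3].T@np.linalg.solve(K,[u,v,1.]);c=-E[:3,:3].T@E[:3,3]
    return c+r*(h-c[2])/r[2]
def w2px(fn,p):
    K,E,_=load(fn);q=K@(E[:3,:3]@np.asarray(p)+E[:3,3]);return q[:2]/q[2]
def crop(fn,x,y,w,h,s,out):
    _,_,c=load(fn);cv2.imwrite('pics/'+out+'.png',cv2.resize(c[y:y+h,x:x+w,::-1],None,fx=s,fy=s,interpolation=cv2.INTER_CUBIC))
E
python3 - <<'E'
from h import *
print(sensors.get_obs())
for n in('scene','top','wrist'): shot(n,n+'0'); K,E,_=load(n+'0');print(n,K[0],K[1],-E[:3,:3].T@E[:3,3])
E
```

```text
{'time_s': 0.0, 'qpos': array([77.06783088, 18.43836936, -4.01601834, 83.17579121,  1.29583123,
       78.54098794, -3.26169153]), 'joint_velocities': array([ 0.07877943, -0.04568924, -0.06164724, -0.03866658, -0.00320391,
        0.00279168, -0.04321931]), 'effort': array([-3.70197777e-04, -4.91286314e+01, -4.03940734e-01, -3.12528026e+01,
       -6.39710063e-02,  4.37123794e-02,  1.90477235e-04]), 'tool_pos': array([ 0.15420252, -0.6308648 ,  0.22146162]), 'tool_rot': array([-1.79890145e+02,  6.49329481e-03,  1.37408810e+01]), 'force': array([-0.28822533, -0.33066362, -0.31057317]), 'wrist_torque': array([-0.01607945, -0.02288602, -0.01107468]), 'grip_width': 0.08697746757220251}
scene [383.72869474   0.         323.58172829] [  0.         383.72869474 192.7912322 ] [-0.25124282  0.44875457  0.53555757]
top [463.13170131   0.         321.21185402] [  0.         463.13170131 195.41465834] [0.30748583 0.0077711  1.22212941]
wrist [320.24221011   0.         321.80383723] [  0.         320.24221011 199.19423045] [ 0.22513084 -0.61251318  0.38294226]
```

View pics/scene0.png

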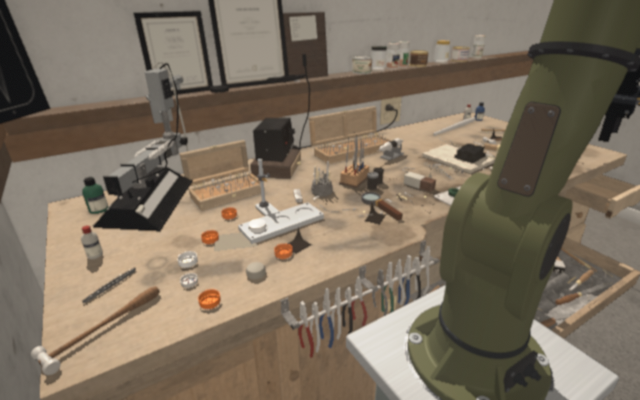

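View pics/top0.png

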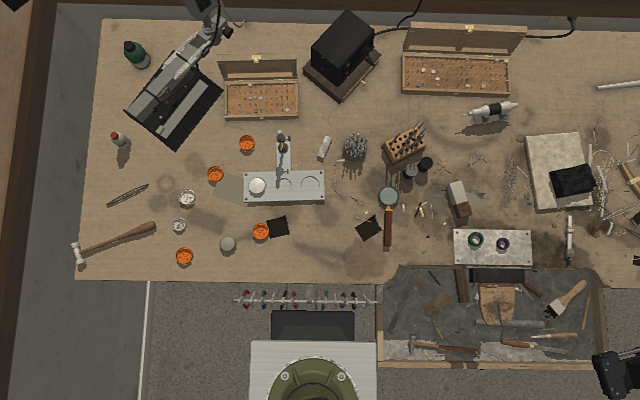

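View pics/wrist0.png

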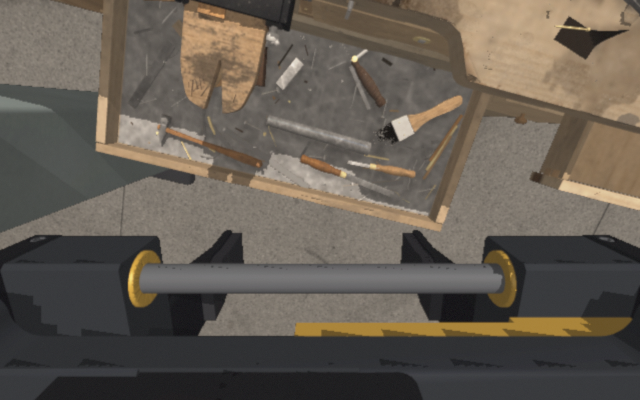

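Top view shows tray at (285,186), white tin (187,198), white dish (179,226), wax (228,243), lens (388,197). The orange tins are decoys. I'll enlarge it.

Run:
```python
from h import *
crop('top0',150,120,130,140,5,'c1')
crop('top0',235,120,110,100,7,'c2')
crop('top0',350,170,130,100,6,'c3')
crop('scene0',140,150,200,150,4,'c4')
```

```text
(no output)
```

View pics/c1.png

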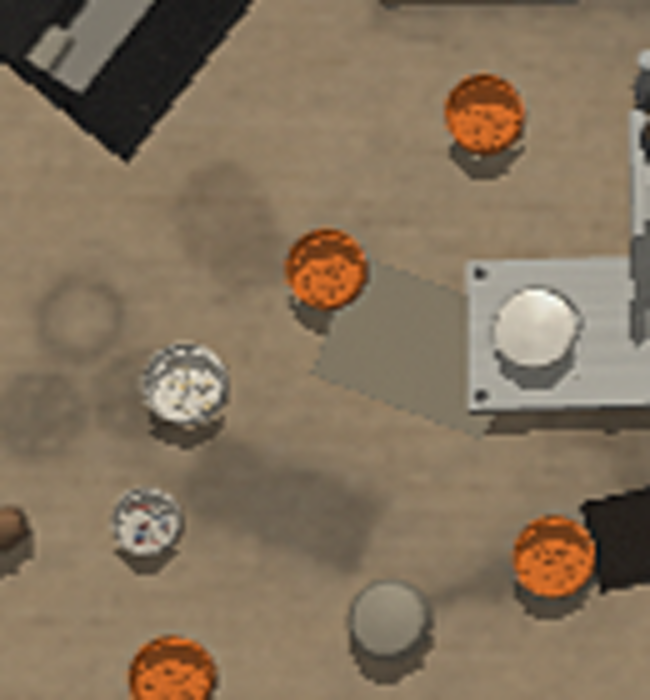

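View pics/c2.png

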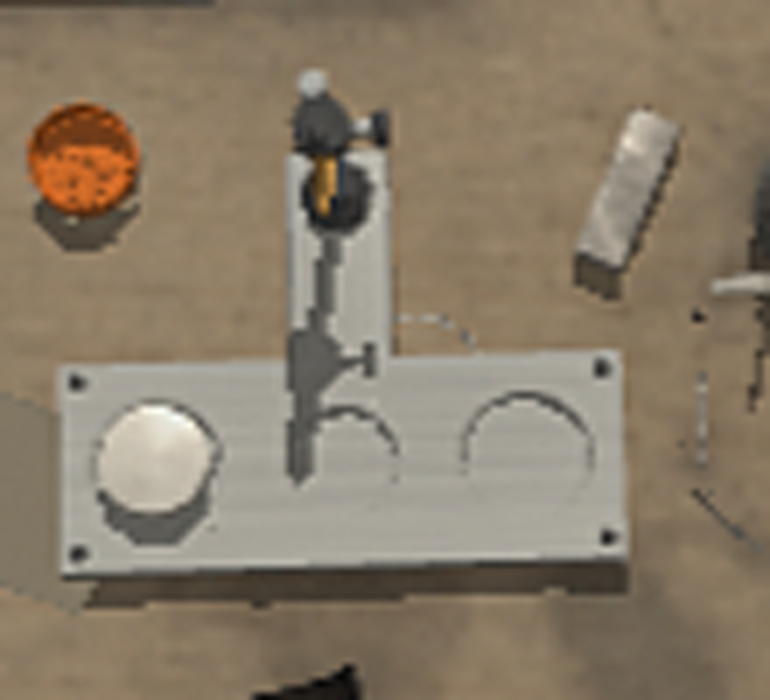

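View pics/c3.png

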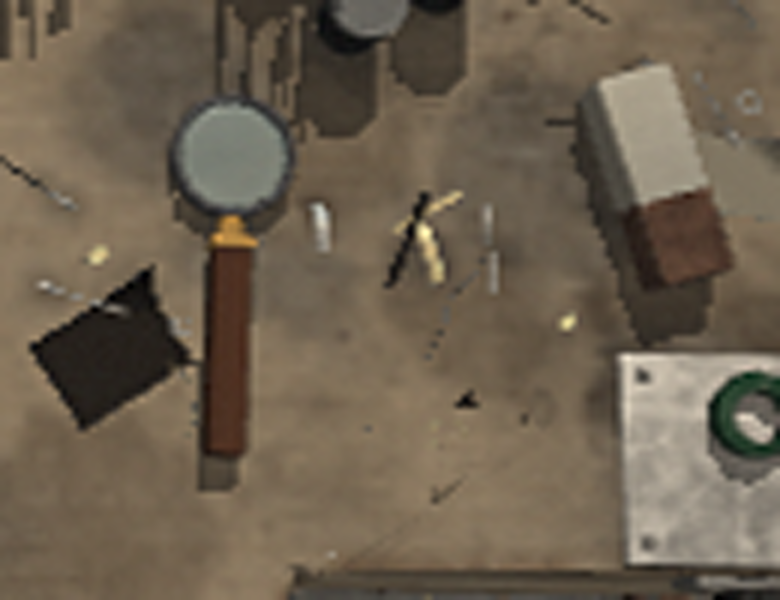

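View pics/c4.png

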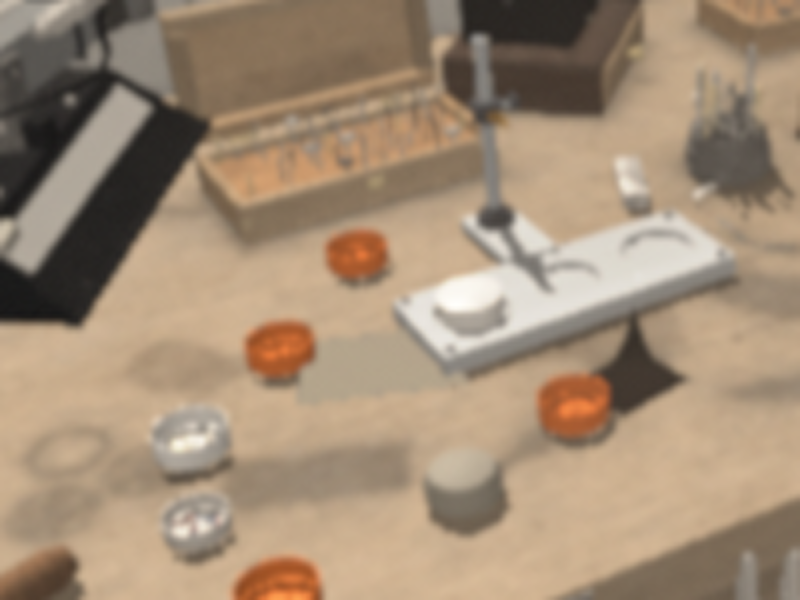

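Run:
```python
from h import *
np.set_printoptions(precision=4,suppress=True)
f=lambda x,y,s,ox,oy,h:px2w('top0',(x+.5)/s-.5+ox,(y+.5)/s-.5+oy,h)
print('tin',f(186,384,5,150,120,.017),'dish',f(148,522,5,150,120,.011))
c=[f(x,y,7,235,120,.014) for x,y in((60,368),(620,352),(627,557),(65,572))]
print(np.array(c));m=np.mean(c,0);print('tray',m,np.linalg.norm(c[0]-c[1]),np.linalg.norm(c[0]-c[3]))
d=(c[0]-c[1]+c[3]-c[2]);d/=np.linalg.norm(d);print('y axis yaw',np.degrees(np.arctan2(-d[0],d[1])))
print('wells',m+.07*d,m-.07*d)
print('lid',f(157,458,7,235,120,.028),'wellR rim arcs',f(527,455,7,235,120,.014),'M',f(342,463,7,235,120,.014))
print('lens',f(233,157,6,350,170,.014),'end',f(226,455,6,350,170,.02),'ferr',f(233,247,6,350,170,.02))
xt=np.array([d[1],-d[0],0]);tip=m+.073*xt
for n,(u,v) in (('top0',w2px('top0',tip+[0,0,.09])),):print(n,(u-235)*7,(v-120)*7)
for h in(.07,.09,.11):print(h,[(w2px('scene0',tip+[0,0,h])-[140,150])*4])
```

```text
tin [0.5128 0.3397 0.017 ] dish [0.4403 0.3563 0.011 ]
[[ 0.5817  0.1956  0.014 ]
 [ 0.5922 -0.0175  0.014 ]
 [ 0.5128 -0.0213  0.014 ]
 [ 0.5031  0.1902  0.014 ]]
tray [0.5474 0.0868 0.014 ] 0.2133596467916832 0.07879216575185816
y axis yaw 2.7310156218733286
wells [0.5441 0.1567 0.014 ] [0.5508 0.0169 0.014 ]
lid [0.5447 0.1557 0.028 ] wellR rim arcs [0.5514 0.0173 0.014 ] M [0.5469 0.0874 0.014 ]
lens [ 0.5251 -0.192   0.014 ] end [ 0.3931 -0.1866  0.02  ] ferr [ 0.484  -0.1906  0.02  ]
top0 321.8207449538869 208.0497348925568
0.07 [array([510.2953, 140.9863])]
0.09 [array([508.0854, 114.0483])]
0.11 [array([505.8359,  86.6273])]
```

>>> {"name": "carry_out", "arguments": {
  "plan": [
    {"rz":-0.95},
    {"rz":-0.95},
    {"rz":-0.95},
    {"rz":-0.95},
    {"rz":-0.95},
    {"rz":-0.95},
    {"rz":-0.96},
    {"rz":-0.96}
  ]
}}

```text
validation failed for argument at $.pl...
```

>>> {"name": "carry_out", "arguments": {
  "plan": [
    {"dx":0.9,"dy":0.9,"fingers":-0.4},
    {"dx":0.9,"dy":0.9},
    {"dx":0.9,"dy":0.9},
    {"dx":0.9,"dy":0.9},
    {"dx":0.9,"dy":0.9},
    {"dx":0.9,"dy":0.9},
    {"dx":0.9,"dy":0.9},
    {"dx":0.9,"dy":0.9},
    {"dx":0.9,"dy":0.9},
    {"dx":0.9,"dy":0.9},
    {"dx":0.9,"dy":0.9},
    {"dx":0.9,"dy":0.9}
  ]
}}

```text
validation failed for argument at $.pl...
```

>>> {"name": "carry_out", "arguments": {
  "plan": [
    {"dx":0,"dy":0,"dz":0,"rx":0,"ry":0,"rz":-0.95,"fingers":-0.4}
  ]
}}

```text
time_s: 0.28
tool_pos: [0.1543, -0.6312, 0.222]
tool_rot: [-179.9, 0.0, 23.5]
force: [-0.0, 0.6, 0.2]
grip_width: 0.0827
```

>>> {"name": "carry_out", "arguments": {
  "plan": [
    {"dx":0,"dy":0,"dz":0,"rx":0,"ry":0,"rz":-0.95,"fingers":-0.4},
    {"dx":0,"dy":0,"dz":0,"rx":0,"ry":0,"rz":-0.95,"fingers":-0.4},
    {"dx":0,"dy":0,"dz":0,"rx":0,"ry":0,"rz":-0.95,"fingers":-0.4},
    {"dx":0,"dy":0,"dz":0,"rx":0,"ry":0,"rz":-0.95,"fingers":-0.4},
    {"dx":0,"dy":0,"dz":0,"rx":0,"ry":0,"rz":-0.95,"fingers":-0.4},
    {"dx":0,"dy":0,"dz":0,"rx":0,"ry":0,"rz":-0.95,"fingers":-0.4},
    {"dx":0,"dy":0,"dz":0,"rx":0,"ry":0,"rz":-0.98,"fingers":-0.4}
  ]
}}

```text
time_s: 1.15
tool_pos: [0.1542, -0.6312, 0.2221]
tool_rot: [-180.0, -0.0, 90.4]
force: [0.0, 0.3, 0.7]
grip_width: 0.061
```

>>> {"name": "carry_out", "arguments": {
  "plan": [
    {"dx":0.9,"dy":0.9,"dz":0,"rx":0,"ry":0,"rz":0,"fingers":-0.4},
    {"dx":0.9,"dy":0.9,"dz":0,"rx":0,"ry":0,"rz":0,"fingers":-0.4},
    {"dx":0.9,"dy":0.9,"dz":0,"rx":0,"ry":0,"rz":0,"fingers":-0.4},
    {"dx":0.9,"dy":0.9,"dz":0,"rx":0,"ry":0,"rz":0,"fingers":-0.4},
    {"dx":0.9,"dy":0.9,"dz":0,"rx":0,"ry":0,"rz":0,"fingers":-0.4},
    {"dx":0.9,"dy":0.9,"dz":0,"rx":0,"ry":0,"rz":0,"fingers":-0.4},
    {"dx":0.9,"dy":0.9,"dz":0,"rx":0,"ry":0,"rz":0,"fingers":-0.4},
    {"dx":0.9,"dy":0.9,"dz":0,"rx":0,"ry":0,"rz":0,"fingers":-0.4},
    {"dx":0.9,"dy":0.9,"dz":0,"rx":0,"ry":0,"rz":0,"fingers":-0.4},
    {"dx":0.9,"dy":0.9,"dz":0,"rx":0,"ry":0,"rz":0,"fingers":-0.4},
    {"dx":0.9,"dy":0.9,"dz":0,"rx":0,"ry":0,"rz":0,"fingers":-0.4},
    {"dx":0.9,"dy":0.9,"dz":0,"rx":0,"ry":0,"rz":0,"fingers":-0.4}
  ]
}}

```text
time_s: 2.65
tool_pos: [0.4787, -0.3062, 0.2223]
tool_rot: [-180.0, 0.0, 90.0]
force: [0.2, 0.0, -1.0]
grip_width: 0.0607
```

Run:
```python
from h import *
shot('wrist','w1');o=sensors.get_obs();print(o['time_s'],o['tool_pos'],o['tool_rot'],o['qpos'],o['joint_velocities'])
```

```text
2.7 [ 0.48311011 -0.30029687  0.22254193] [179.81886177  -0.19349288  90.46133061] [ 57.30899956  10.67208489 -31.53539999  94.11413486   5.4496677
  76.74387495  25.43241564] [ 0.89812635 -1.18047641 -0.21575253  1.02017288 -1.71518234  0.74547248
  6.35918557]
```

View pics/w1.png

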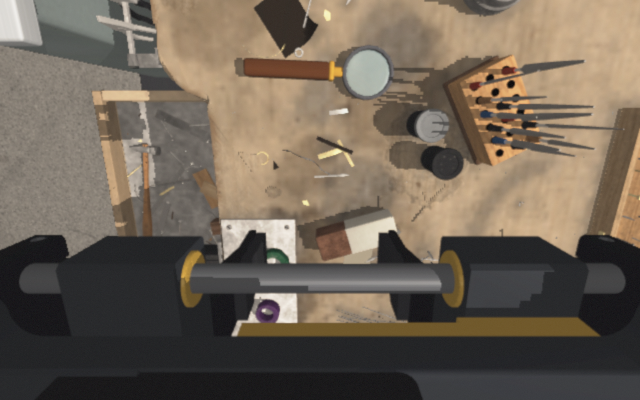

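>>> {"name": "carry_out", "arguments": {
  "plan": [
    {"dx":1,"dy":0.2,"dz":0,"rx":0,"ry":0,"rz":0,"fingers":-0.4},
    {"dx":1,"dy":0.2,"dz":0,"rx":0,"ry":0,"rz":0,"fingers":-0.4},
    {"dx":1,"dy":0.2,"dz":0,"rx":0,"ry":0,"rz":0,"fingers":-0.4},
    {"dx":1,"dy":0.2,"dz":0,"rx":0,"ry":0,"rz":0,"fingers":-0.4},
    {"dx":1,"dy":0.2,"dz":0,"rx":0,"ry":0,"rz":0,"fingers":-0.4},
    {"dx":1,"dy":0.2,"dz":0,"rx":0,"ry":0,"rz":0,"fingers":-0.4},
    {"dx":1,"dy":0.2,"dz":0,"rx":0,"ry":0,"rz":0,"fingers":-0.4},
    {"dx":1,"dy":0.2,"dz":0,"rx":0,"ry":0,"rz":0,"fingers":-0.4},
    {"dx":1,"dy":0.2,"dz":0,"rx":0,"ry":0,"rz":0,"fingers":-0.4},
    {"dx":0,"dy":0,"dz":0,"rx":0,"ry":0,"rz":0,"fingers":-0.4},
    {"dx":0,"dy":0,"dz":0,"rx":0,"ry":0,"rz":0,"fingers":-0.4}
  ]
}}

```text
time_s: 4.08
tool_pos: [0.5317, -0.0382, 0.2223]
tool_rot: [-180.0, 0.0, 90.0]
force: [-0.6, 0.0, 0.5]
grip_width: 0.0609
```

Run:
```python
from h import *
shot('wrist','w2');o=sensors.get_obs();print(o['time_s'],o['tool_pos'],o['tool_rot'])
print(px2w('w1',366,73,.014),px2w('w1',244,67,.02))
```

```text
4.125 [ 0.53166698 -0.03865912  0.2222574 ] [-1.79963955e+02  4.25256287e-02  8.99434884e+01]
[ 0.5256437  -0.19280688  0.014     ] [ 0.39560785 -0.1875787   0.02      ]
```

View pics/w2.png

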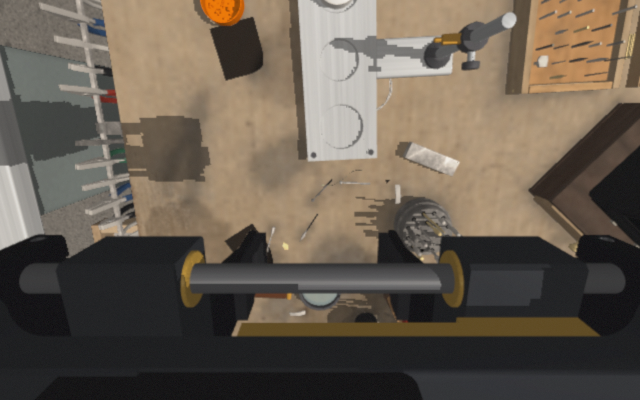

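Run:
```python
from h import *
crop('w2',290,0,130,170,4,'c5'); crop('w2',400,0,120,90,6,'c6')
```

```text
(no output)
```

View pics/c5.png

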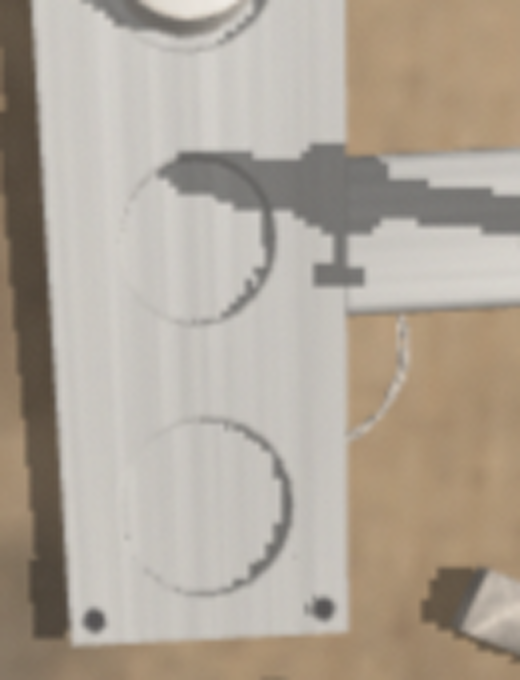

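View pics/c6.png

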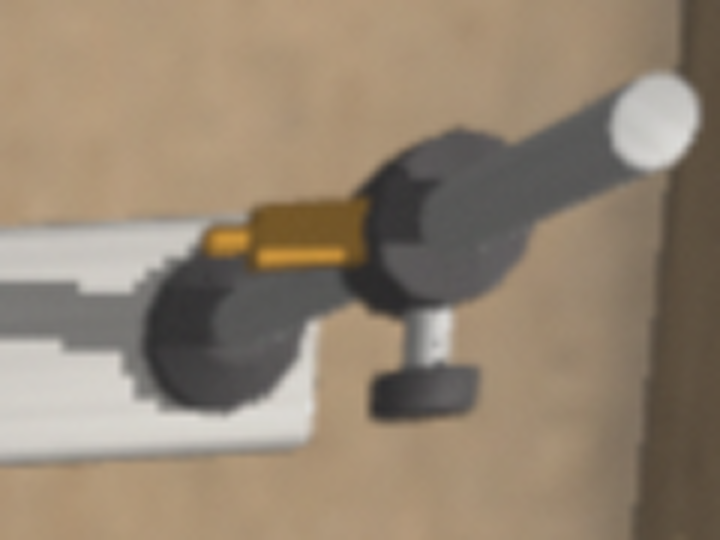

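Run:
```python
from h import *
np.set_printoptions(precision=4,suppress=True)
f=lambda x,y,h=.014:px2w('w2',(x+.5)/4-.5+290,(y+.5)/4-.5,h)
for n,a in dict(M=[(122,240),(274,240),(198,154),(198,325)],Rr=[(126,506),(291,506),(208,417),(208,595)],cor=[(72,645),(347,631)]).items(): print(n,*[f(*p) for p in a])
# pointer tip: intersect with vertical plane/line
m=np.array([.5474,.0868,.014]);d=np.array([-.0476,.9989,0]);xt=np.array([d[1],-d[0],0])
for h in(.08,.09,.1,.11,.12):
    p=px2w('w2',(207+.5)/6-.5+400,(243+.5)/6-.5,h)-m; print(h,p@xt,p@d)
# triangulate tip with scene/top
def ray(fn,u,v):
    K,E,_=load(fn);r=E[:3,:3].T@np.linalg.solve(K,[u,v,1.]);return -E[:3,:3].T@E[:3,3],r/np.linalg.norm(r)
A=np.zeros((3,3));b=np.zeros(3)
for fn,u,v in(('w2',207/6+400,243/6),('top0',323/7+235,212/7+120)):
    c,r=ray(fn,u,v);P=np.eye(3)-np.outer(r,r);A+=P;b+=P@c
p=np.linalg.solve(A,b);print(p,(p-m)@xt,(p-m)@d)
crop('scene0',245,155,40,40,16,'c7');crop('top0',270,125,30,35,16,'c8')
K,E,c=load('w2');print(E[2])
```

```text
M [0.5291 0.0884 0.014 ] [0.5697 0.0884 0.014 ] [0.5491 0.1093 0.014 ] [0.5497 0.067  0.014 ]
Rr [0.5301 0.019  0.014 ] [0.5766 0.0191 0.014 ] [0.5528 0.0431 0.014 ] [ 0.5537 -0.0059  0.014 ]
cor [ 0.5145 -0.0203  0.014 ] [ 0.594  -0.0162  0.014 ]
0.08 0.08092427452847908 0.0040766721540662736
0.09 0.0776624209815169 0.002304507513122968
0.1 0.07440056743455473 0.0005323428721796623
0.11 0.07113871388759256 -0.0012398217687636431
0.12 0.06787686034063038 -0.003011986409706935
[0.6186 0.0892 0.1082] 0.07123067080194237 -0.000956098397289643
[-0.0019 -0.2676 -0.9635  0.3803]
```

View pics/c7.png

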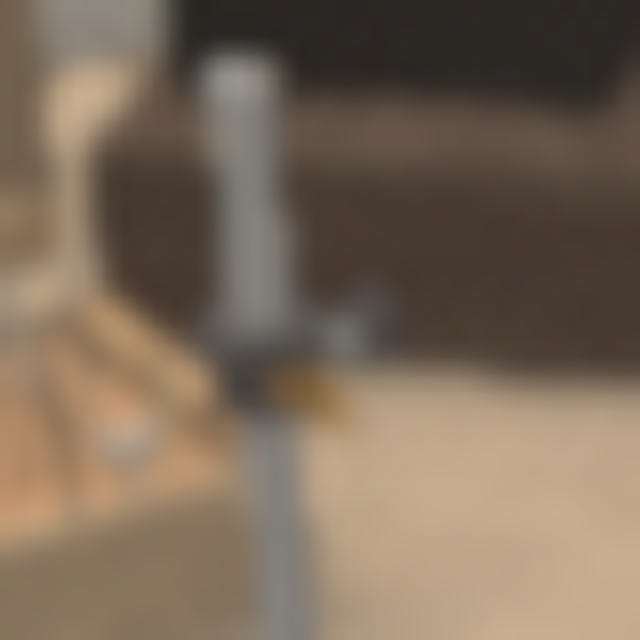

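>>> {"name": "carry_out", "arguments": {
  "plan": [
    {"dx":1,"dy":-0.15,"dz":0,"rx":0,"ry":0,"rz":0,"fingers":-0.4},
    {"dx":1,"dy":-0.15,"dz":0,"rx":0,"ry":0,"rz":0,"fingers":-0.4},
    {"dx":1,"dy":-0.15,"dz":0,"rx":0,"ry":0,"rz":0,"fingers":-0.4},
    {"dx":1,"dy":-0.15,"dz":0,"rx":0,"ry":0,"rz":0,"fingers":-0.4},
    {"dx":1,"dy":-0.15,"dz":0,"rx":0,"ry":0,"rz":0,"fingers":-0.4},
    {"dx":1,"dy":-0.15,"dz":0,"rx":0,"ry":0,"rz":0,"fingers":-0.4},
    {"dx":1,"dy":-0.15,"dz":0,"rx":0,"ry":0,"rz":0,"fingers":-0.4},
    {"dx":1,"dy":-0.15,"dz":0,"rx":0,"ry":0,"rz":0,"fingers":-0.4},
    {"dx":1,"dy":-0.15,"dz":0,"rx":0,"ry":0,"rz":0,"fingers":-0.4},
    {"dx":0,"dy":0,"dz":0,"rx":0,"ry":0,"rz":0,"fingers":-0.4},
    {"dx":0,"dy":0,"dz":0,"rx":0,"ry":0,"rz":0,"fingers":-0.4}
  ]
}}

```text
time_s: 5.5
tool_pos: [0.4919, 0.231, 0.2222]
tool_rot: [-180.0, 0.1, 89.9]
force: [0.5, -0.7, 0.9]
grip_width: 0.0608
```

Run:
```python
from h import *
shot('wrist','w3');o=sensors.get_obs();print(o['time_s'],o['tool_pos'],o['tool_rot'])
```

```text
5.55 [0.49201248 0.23074167 0.22224205] [-1.79991910e+02  7.00526338e-02  8.98778286e+01]
```

View pics/w3.png

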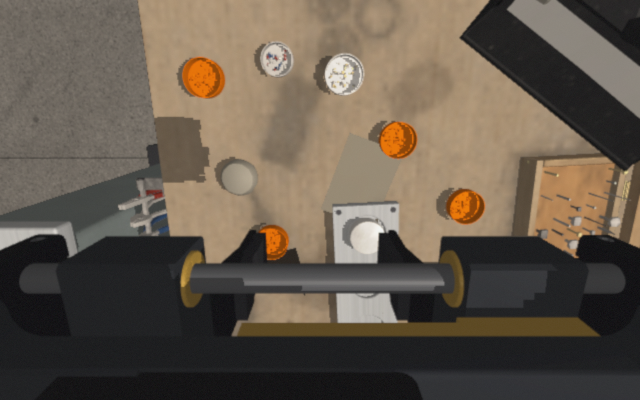

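Run:
```python
from h import *
crop('w3',245,30,130,80,6,'c9')
```

```text
(no output)
```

View pics/c9.png

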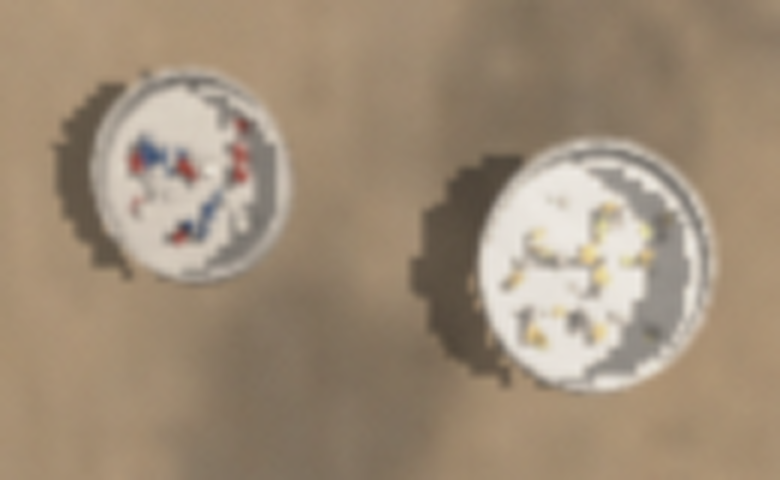

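Run:
```python
from h import *
np.set_printoptions(precision=4,suppress=True)
f=lambda x,y,h=.014:px2w('w3',(x+.5)/6-.5+245,(y+.5)/6-.5+30,h)
for n,h,a in (('tin',.017,[(597,264),(478,264),(716,264),(597,137),(597,392)]),('dish',.011,[(190,176),(91,176),(290,176),(190,68),(190,284)])): print(n,*[f(*p,h) for p in a])
```

```text
tin [0.5153 0.3432 0.017 ] [0.494  0.3432 0.017 ] [0.5365 0.3432 0.017 ] [0.5149 0.3641 0.017 ] [0.5157 0.3214 0.017 ]
dish [0.4424 0.3587 0.011 ] [0.4246 0.3587 0.011 ] [0.4603 0.3587 0.011 ] [0.4431 0.3764 0.011 ] [0.4417 0.3405 0.011 ]
```

>>> {"name": "carry_out", "arguments": {
  "plan": [
    {"dx":0,"dy":0,"dz":0.3,"rx":0,"ry":0,"rz":-0.93,"fingers":-0.4},
    {"dx":0,"dy":0,"dz":0.3,"rx":0,"ry":0,"rz":-0.93,"fingers":-0.4},
    {"dx":0,"dy":0,"dz":0.3,"rx":0,"ry":0,"rz":-0.93,"fingers":-0.4},
    {"dx":0,"dy":0,"dz":0.3,"rx":0,"ry":0,"rz":-0.93,"fingers":-0.4},
    {"dx":0,"dy":0,"dz":0.3,"rx":0,"ry":0,"rz":-0.93,"fingers":-0.4},
    {"dx":0,"dy":0,"dz":0.3,"rx":0,"ry":0,"rz":-0.93,"fingers":-0.4},
    {"dx":0,"dy":0,"dz":0.3,"rx":0,"ry":0,"rz":-0.93,"fingers":-0.4},
    {"dx":0,"dy":0,"dz":0.3,"rx":0,"ry":0,"rz":-0.93,"fingers":-0.4},
    {"dx":0,"dy":0,"dz":0.3,"rx":0,"ry":0,"rz":-0.93,"fingers":-0.4},
    {"dx":0,"dy":0,"dz":0.3,"rx":0,"ry":0,"rz":-0.92,"fingers":-0.4}
  ]
}}

```text
time_s: 6.8
tool_pos: [0.4921, 0.2307, 0.132]
tool_rot: [-179.9, 0.0, -176.9]
force: [-0.2, -0.4, -0.9]
grip_width: 0.061
```

>>> {"name": "carry_out", "arguments": {
  "plan": [
    {"dx":-0.23,"dy":0.91,"dz":0.3,"rx":0,"ry":0,"rz":0,"fingers":-0.4},
    {"dx":-0.23,"dy":0.91,"dz":0.3,"rx":0,"ry":0,"rz":0,"fingers":-0.4},
    {"dx":-0.23,"dy":0.91,"dz":0.3,"rx":0,"ry":0,"rz":0,"fingers":-0.4},
    {"dx":-0.23,"dy":0.91,"dz":0.3,"rx":0,"ry":0,"rz":0,"fingers":-0.4},
    {"dx":0,"dy":0,"dz":0,"rx":0,"ry":0,"rz":0,"fingers":-0.4},
    {"dx":0,"dy":0,"dz":0,"rx":0,"ry":0,"rz":0,"fingers":-0.4}
  ]
}}

```text
time_s: 7.55
tool_pos: [0.5139, 0.3415, 0.0962]
tool_rot: [-179.9, -0.0, -177.2]
force: [0.1, 0.3, -0.4]
grip_width: 0.0609
```

Run:
```python
from h import *
shot('wrist','w4');o=sensors.get_obs();print(o['time_s'],o['tool_pos'],o['tool_rot'],o['qpos'])
```

```text
7.6 [0.51404065 0.34133874 0.09644233] [-1.79912799e+02  1.23773731e-02 -1.77189027e+02] [  9.72048308  32.65562926 -60.45663834  94.9460785   29.98005489
  70.32944317  35.46271603]
```

View pics/w4.png

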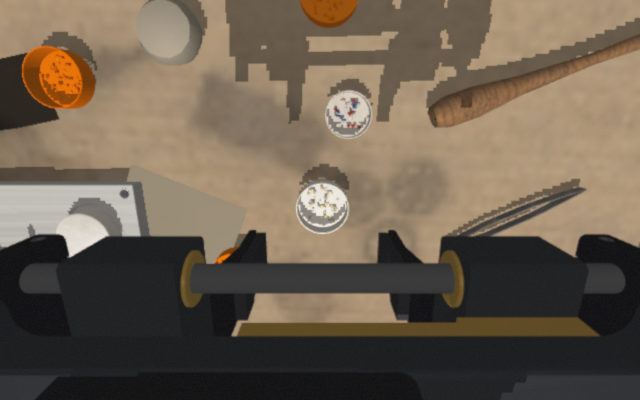

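Run:
```python
from h import *
np.set_printoptions(precision=4,suppress=True)
crop('w4',285,80,100,160,5,'c10')
print(w2px('w4',[.514,.3415,.017]),w2px('w4',[.4415,.3575,.011]))
```

```text
[320.0939 207.6257] [346.3559 113.119 ]
```

View pics/c10.png

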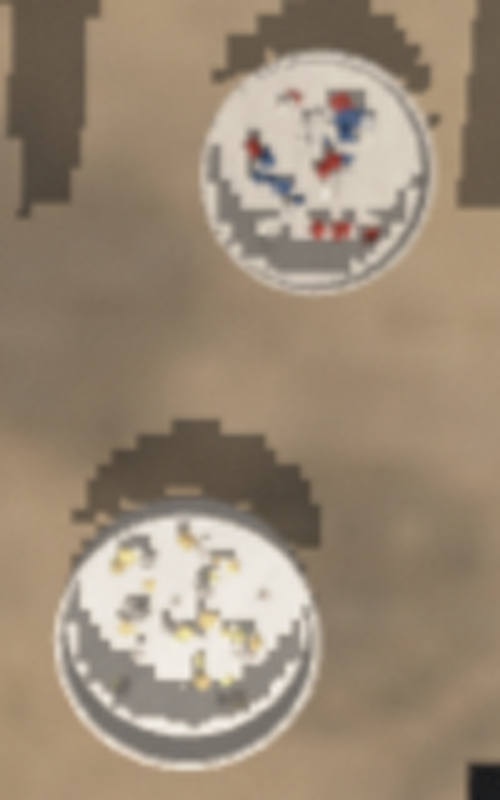

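>>> {"name": "carry_out", "arguments": {
  "force": 15,
  "plan": [
    {"dx":0,"dy":0.05,"dz":0.9,"rx":0,"ry":0,"rz":0,"fingers":-0.4},
    {"dx":0,"dy":0,"dz":0.9,"rx":0,"ry":0,"rz":0,"fingers":-0.4},
    {"dx":0,"dy":0,"dz":0.7,"rx":0,"ry":0,"rz":0,"fingers":-0.4},
    {"dx":0,"dy":0,"dz":0.46,"rx":0,"ry":0,"rz":0,"fingers":-0.4},
    {"dx":0,"dy":0,"dz":0,"rx":0,"ry":0,"rz":0,"fingers":-0.4},
    {"dx":0,"dy":0,"dz":0,"rx":0,"ry":0,"rz":0,"fingers":-0.4}
  ]
}}

```text
time_s: 8.35
tool_pos: [0.5136, 0.3453, 0.0086]
tool_rot: [180.0, 0.1, -177.1]
force: [0.2, 0.5, 0.1]
grip_width: 0.0612
```

>>> {"name": "carry_out", "arguments": {
  "force": 15,
  "plan": [
    {"dx":0,"dy":-0.05,"dz":0.03,"rx":0,"ry":0,"rz":0,"fingers":0.2},
    {"dx":0,"dy":0,"dz":0,"rx":0,"ry":0,"rz":0,"fingers":0.2},
    {"dx":0,"dy":0,"dz":0,"rx":0,"ry":0,"rz":0,"fingers":0.3},
    {"dx":0,"dy":0,"dz":0,"rx":0,"ry":0,"rz":0,"fingers":0.4}
  ]
}}

```text
time_s: 8.85
tool_pos: [0.5135, 0.3431, 0.0071]
tool_rot: [-180.0, 0.0, -177.1]
force: [-0.1, -0.8, 1.0]
grip_width: 0.0417
```

>>> {"name": "carry_out", "arguments": {
  "plan": [
    {"dx":0,"dy":0,"dz":-0.4,"rx":0,"ry":0,"rz":0,"fingers":0.4},
    {"dx":0,"dy":0,"dz":-0.8,"rx":0,"ry":0,"rz":0,"fingers":0.4},
    {"dx":0,"dy":0,"dz":-0.8,"rx":0,"ry":0,"rz":0,"fingers":0.4},
    {"dx":0,"dy":-0.4,"dz":-0.5,"rx":0,"ry":0,"rz":0,"fingers":0.4},
    {"dx":0,"dy":-0.7,"dz":-0.2,"rx":0,"ry":0,"rz":0,"fingers":0.4},
    {"dx":-0.08,"dy":-1,"dz":0,"rx":0,"ry":0,"rz":0,"fingers":0.4},
    {"dx":-0.08,"dy":-1,"dz":0,"rx":0,"ry":0,"rz":0,"fingers":0.4},
    {"dx":-0.08,"dy":-1,"dz":0,"rx":0,"ry":0,"rz":0,"fingers":0.4},
    {"dx":-0.08,"dy":-1,"dz":0,"rx":0,"ry":0,"rz":0,"fingers":0.4}
  ]
}}

```text
time_s: 9.98
tool_pos: [0.5308, 0.1889, 0.0884]
tool_rot: [-179.9, 0.0, -177.1]
force: [1.1, -0.7, -0.2]
grip_width: 0.0412
```

>>> {"name": "carry_out", "arguments": {
  "plan": [
    {"dx":-0.08,"dy":-1,"dz":0,"rx":0,"ry":0,"rz":0,"fingers":0.4},
    {"dx":-0.08,"dy":-1,"dz":0,"rx":0,"ry":0,"rz":0,"fingers":0.4},
    {"dx":-0.08,"dy":-1,"dz":0,"rx":0,"ry":0,"rz":0,"fingers":0.4},
    {"dx":-0.08,"dy":-1,"dz":0,"rx":0,"ry":0,"rz":0,"fingers":0.4},
    {"dx":-0.08,"dy":-1,"dz":0,"rx":0,"ry":0,"rz":0,"fingers":0.4},
    {"dx":0,"dy":-0.5,"dz":0,"rx":0,"ry":0,"rz":0,"fingers":0.4},
    {"dx":0,"dy":-0.2,"dz":0,"rx":0,"ry":0,"rz":0,"fingers":0.4},
    {"dx":0,"dy":0,"dz":0,"rx":0,"ry":0,"rz":0,"fingers":0.4},
    {"dx":0,"dy":0,"dz":0,"rx":0,"ry":0,"rz":0,"fingers":0.4}
  ]
}}

```text
time_s: 11.1
tool_pos: [0.5512, 0.0223, 0.088]
tool_rot: [180.0, 0.0, -176.9]
force: [-0.2, 0.5, -1.7]
grip_width: 0.0413
```

Run:
```python
from h import *
shot('wrist','w5');shot('top','t5');o=sensors.get_obs();print(o['time_s'],o['tool_pos'],o['tool_rot'],o['grip_width'])
for p in ([.552,.0185,.014],[.5484,.088,.014]):print(w2px('w5',p))
crop('t5',235,120,110,100,7,'c11')
```

```text
11.2 [0.55125933 0.02204758 0.08790984] [ 1.79984525e+02  3.04528691e-03 -1.76955321e+02] 0.04116529332471856
[314.96587074 210.16146114]
[405.37495592 210.29781343]
```

View pics/w5.png

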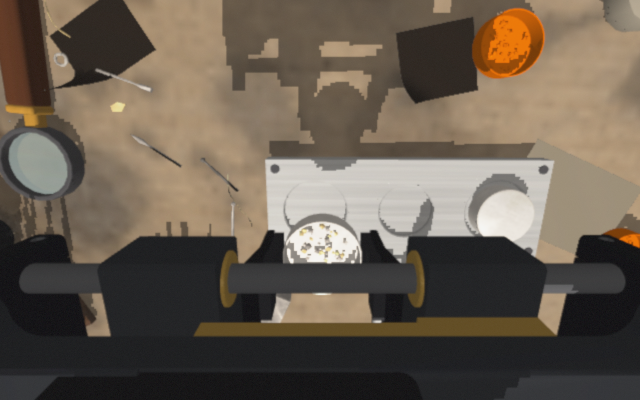

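View pics/c11.png

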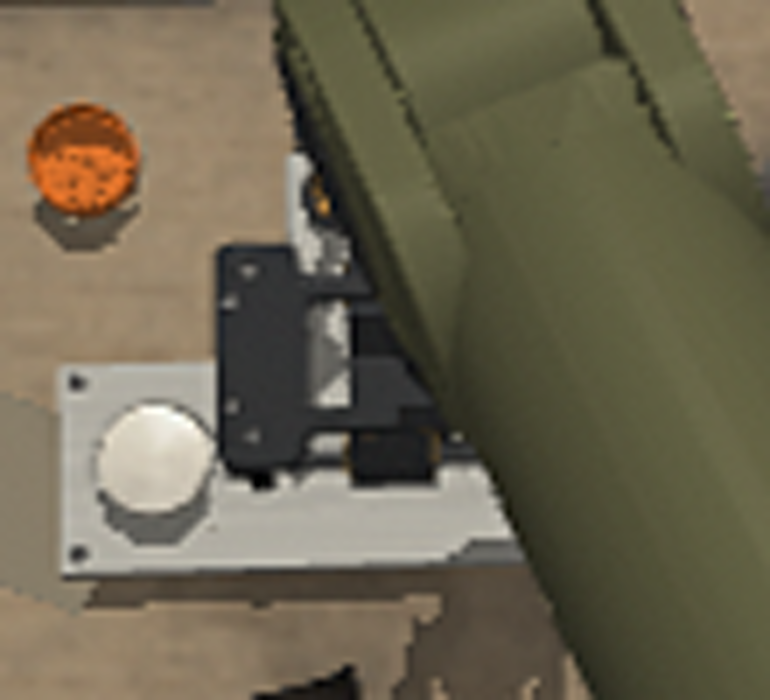

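Run:
```python
from h import *
crop('w5',260,150,190,120,4,'c12')
```

View pics/c12.png

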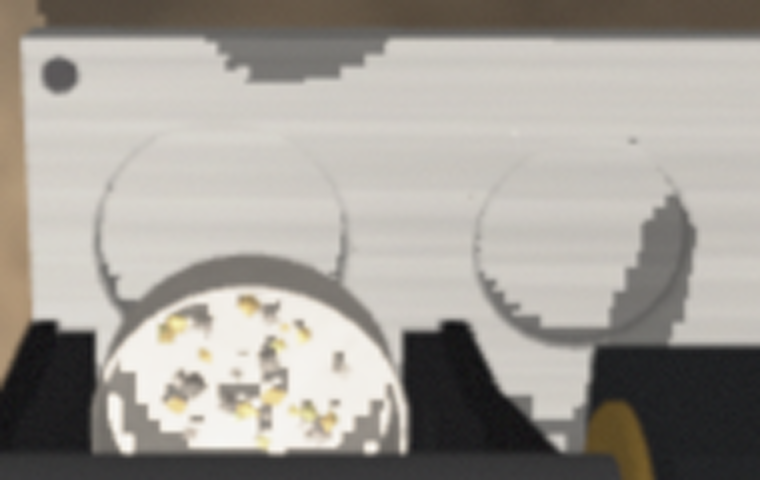

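>>> {"name": "carry_out", "arguments": {
  "plan": [
    {"dx":-0.02,"dy":-0.12,"dz":0.5,"rx":0,"ry":0,"rz":0,"fingers":0.4},
    {"dx":0,"dy":0,"dz":0.7,"rx":0,"ry":0,"rz":0,"fingers":0.4},
    {"dx":0,"dy":0,"dz":0.6,"rx":0,"ry":0,"rz":0,"fingers":0.4},
    {"dx":0,"dy":0,"dz":0.3,"rx":0,"ry":0,"rz":0,"fingers":0.4},
    {"dx":0,"dy":0,"dz":0,"rx":0,"ry":0,"rz":0,"fingers":0.4},
    {"dx":0,"dy":0,"dz":0,"rx":0,"ry":0,"rz":0,"fingers":0.4}
  ]
}}

```text
time_s: 11.95
tool_pos: [0.5527, 0.0175, 0.0253]
tool_rot: [180.0, 0.0, -177.0]
force: [0.0, 0.3, -0.2]
grip_width: 0.0416
```

Run:
```python
from h import *
shot('wrist','w6');o=sensors.get_obs();print(o['time_s'],o['tool_pos'],o['tool_rot'],o['grip_width'])
print(w2px('w6',[.552,.0185,.014]))
crop('w6',200,130,240,160,3,'c13')
```

```text
12.0 [0.55277425 0.01740316 0.02545422] [-1.79992337e+02  6.64876082e-02 -1.77056367e+02] 0.04122677741918008
[321.1239579  240.45674916]
```

View pics/c13.png

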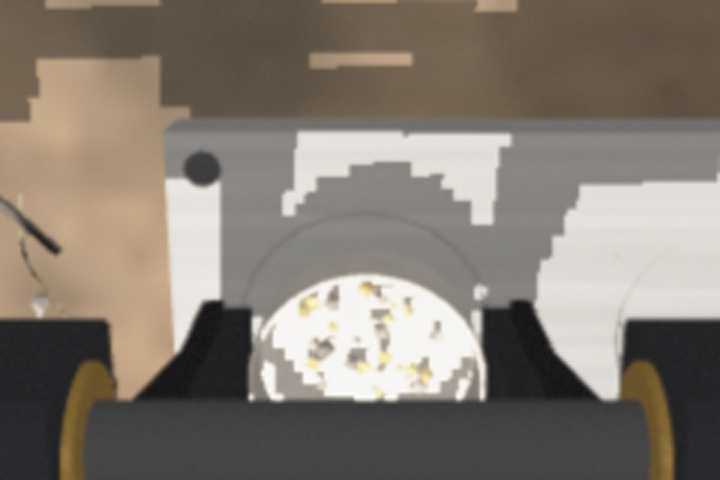

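>>> {"name": "carry_out", "arguments": {
  "plan": [
    {"dx":0,"dy":0,"dz":0.1,"rx":0,"ry":0,"rz":0,"fingers":0.4},
    {"dx":0,"dy":0,"dz":0.1,"rx":0,"ry":0,"rz":0,"fingers":0.4},
    {"dx":0,"dy":0,"dz":0.08,"rx":0,"ry":0,"rz":0,"fingers":0.4},
    {"dx":0,"dy":0,"dz":0,"rx":0,"ry":0,"rz":0,"fingers":0.4}
  ]
}}

```text
time_s: 12.5
tool_pos: [0.5522, 0.0171, 0.017]
tool_rot: [-180.0, -0.0, -177.1]
force: [-1.6, -1.8, 5.0]
grip_width: 0.0414
```

>>> {"name": "carry_out", "arguments": {
  "plan": [
    {"dx":0,"dy":0,"dz":0,"rx":0,"ry":0,"rz":0,"fingers":-0.1},
    {"dx":0,"dy":0,"dz":0,"rx":0,"ry":0,"rz":0,"fingers":-0.3},
    {"dx":0,"dy":0,"dz":0,"rx":0,"ry":0,"rz":0,"fingers":-0.4},
    {"dx":0,"dy":0,"dz":-0.4,"rx":0,"ry":0,"rz":0,"fingers":-0.4},
    {"dx":0,"dy":0,"dz":-1,"rx":0,"ry":0,"rz":0,"fingers":-0.4},
    {"dx":0,"dy":0,"dz":-1,"rx":0,"ry":0,"rz":0,"fingers":-0.4},
    {"dx":0.4,"dy":0,"dz":-0.6,"rx":0,"ry":0,"rz":0,"fingers":-0.4},
    {"dx":0.4,"dy":0.4,"dz":0,"rx":0,"ry":0,"rz":0,"fingers":-0.4}
  ]
}}

```text
time_s: 13.5
tool_pos: [0.5285, 0.0278, 0.108]
tool_rot: [-180.0, 0.2, -177.2]
force: [-0.3, -0.1, 1.1]
grip_width: 0.0609
```

Run:
```python
from h import *
shot('wrist','w7');shot('scene','s7');o=sensors.get_obs();print(o['time_s'],o['tool_pos'],o['tool_rot'],o['grip_width'])
crop('s7',220,150,140,120,5,'c14')
```

```text
13.6 [0.52591925 0.02981796 0.10624168] [-1.79962901e+02 -4.92564941e-02 -1.76914573e+02] 0.0610174677640886
```

View pics/w7.png

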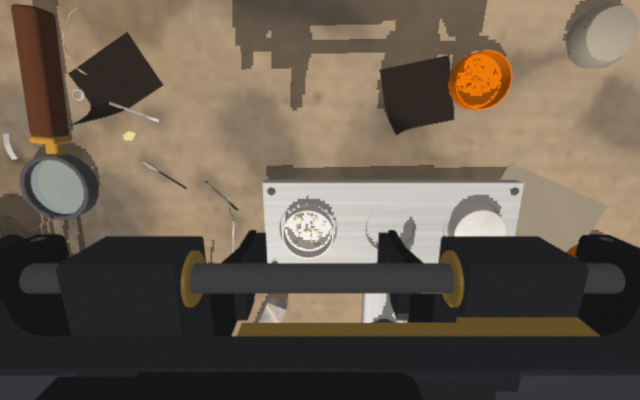

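View pics/c14.png

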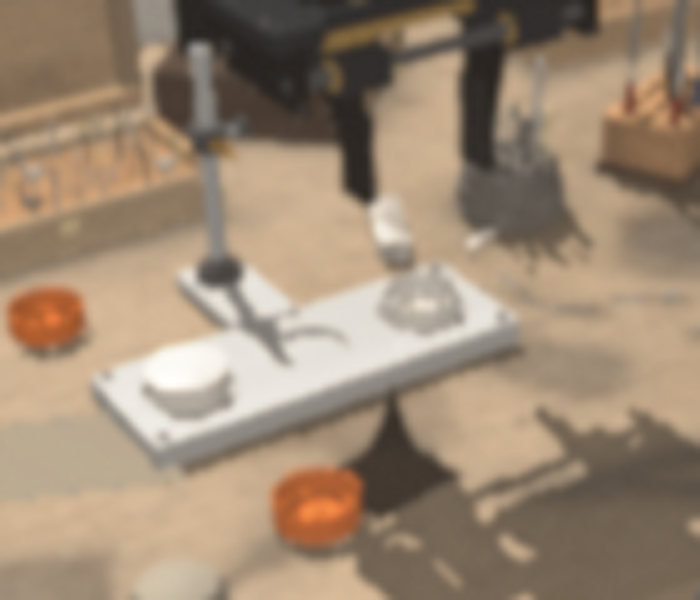

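>>> {"name": "carry_out", "arguments": {
  "plan": [
    {"dx":0.2,"dy":0.5,"dz":0,"rx":0,"ry":0,"rz":0,"fingers":-0.1},
    {"dx":0.2,"dy":1,"dz":0,"rx":0,"ry":0,"rz":0,"fingers":-0.1},
    {"dx":0.2,"dy":1,"dz":0,"rx":0,"ry":0,"rz":0,"fingers":-0.1},
    {"dx":0.2,"dy":1,"dz":0,"rx":0,"ry":0,"rz":0,"fingers":-0.1},
    {"dx":0.2,"dy":1,"dz":0,"rx":0,"ry":0,"rz":0,"fingers":-0.1},
    {"dx":0.2,"dy":1,"dz":0,"rx":0,"ry":0,"rz":0,"fingers":-0.1},
    {"dx":0.2,"dy":1,"dz":0,"rx":0,"ry":0,"rz":0,"fingers":-0.1},
    {"dx":0.2,"dy":1,"dz":0,"rx":0,"ry":0,"rz":0,"fingers":-0.1},
    {"dx":0.2,"dy":1,"dz":0,"rx":0,"ry":0,"rz":0,"fingers":-0.1},
    {"dx":0.2,"dy":1,"dz":0,"rx":0,"ry":0,"rz":0,"fingers":-0.1},
    {"dx":0.2,"dy":1,"dz":0,"rx":0,"ry":0,"rz":0,"fingers":-0.1},
    {"dx":0,"dy":0.6,"dz":0.3,"rx":0,"ry":0,"rz":0,"fingers":-0.1}
  ]
}}

```text
time_s: 15.1
tool_pos: [0.4427, 0.3601, 0.0973]
tool_rot: [179.9, -0.0, -176.9]
force: [0.6, -0.2, -0.2]
grip_width: 0.0482
```

>>> {"name": "carry_out", "arguments": {
  "plan": [
    {"dx":0,"dy":0,"dz":0.5,"rx":0,"ry":0,"rz":0,"fingers":-0.1},
    {"dx":0,"dy":0,"dz":0.5,"rx":0,"ry":0,"rz":0,"fingers":-0.1},
    {"dx":0,"dy":0,"dz":0,"rx":0,"ry":0,"rz":0,"fingers":-0.1}
  ]
}}

```text
time_s: 15.48
tool_pos: [0.444, 0.3551, 0.0653]
tool_rot: [-179.9, -0.2, -177.1]
force: [-0.0, 0.4, -0.9]
grip_width: 0.0479
```

Run:
```python
from h import *
shot('wrist','w8');o=sensors.get_obs();print(o['time_s'],o['tool_pos'],o['tool_rot'],o['grip_width'])
print(w2px('w8',[.442,.3588,.011]))
crop('w8',220,120,240,160,3,'c15')
crop('w7',240,150,300,120,2.5,'c16')
```

```text
15.525 [0.44448041 0.35579005 0.06638408] [-1.79922562e+02 -9.23493027e-02 -1.77131793e+02] 0.047631169713869624
[325.29291093 215.43722683]
```

View pics/c15.png

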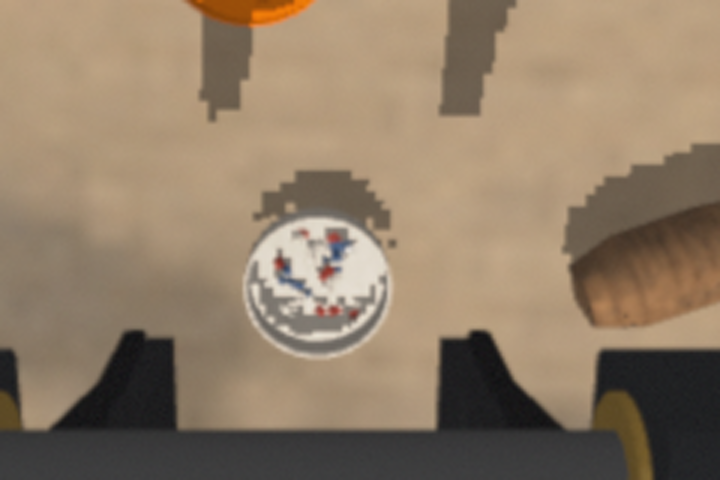

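View pics/c16.png

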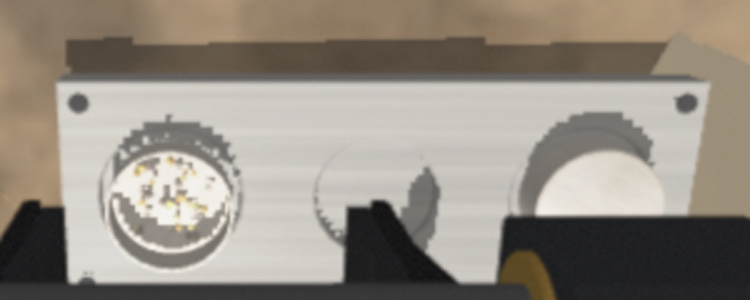

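>>> {"name": "carry_out", "arguments": {
  "plan": [
    {"dx":0.08,"dy":0.1,"dz":0.7,"rx":0,"ry":0,"rz":0,"fingers":-0.1},
    {"dx":0,"dy":0,"dz":0.7,"rx":0,"ry":0,"rz":0,"fingers":-0.1},
    {"dx":0,"dy":0,"dz":0.5,"rx":0,"ry":0,"rz":0,"fingers":-0.1},
    {"dx":0,"dy":0,"dz":0.05,"rx":0,"ry":0,"rz":0,"fingers":-0.1},
    {"dx":0,"dy":0,"dz":0,"rx":0,"ry":0,"rz":0,"fingers":-0.1},
    {"dx":0,"dy":0,"dz":0,"rx":0,"ry":0,"rz":0,"fingers":-0.1}
  ]
}}

```text
time_s: 16.27
tool_pos: [0.4425, 0.3605, 0.0096]
tool_rot: [180.0, 0.1, -177.1]
force: [-0.6, -0.0, 0.3]
grip_width: 0.0476
```

>>> {"name": "carry_out", "arguments": {
  "plan": [
    {"dx":0,"dy":-0.03,"dz":0.11,"rx":0,"ry":0,"rz":0,"fingers":-0.1},
    {"dx":0,"dy":0,"dz":0,"rx":0,"ry":0,"rz":0,"fingers":-0.1}
  ]
}}

```text
time_s: 16.52
tool_pos: [0.4422, 0.3589, 0.0055]
tool_rot: [-180.0, 0.0, -177.1]
force: [-0.1, 1.0, -0.0]
grip_width: 0.0481
```

>>> {"name": "carry_out", "arguments": {
  "force": 15,
  "plan": [
    {"dx":0,"dy":0,"dz":0,"rx":0,"ry":0,"rz":0,"fingers":0.2},
    {"dx":0,"dy":0,"dz":0,"rx":0,"ry":0,"rz":0,"fingers":0.4},
    {"dx":0,"dy":0,"dz":0,"rx":0,"ry":0,"rz":0,"fingers":0.5}
  ]
}}

```text
time_s: 16.9
tool_pos: [0.4421, 0.3591, 0.0057]
tool_rot: [-180.0, 0.0, -177.1]
force: [-0.8, -0.8, 0.3]
grip_width: 0.034
```

>>> {"name": "carry_out", "arguments": {
  "plan": [
    {"dx":0,"dy":0,"dz":-0.4,"rx":0,"ry":0,"rz":0,"fingers":0.5},
    {"dx":0,"dy":0,"dz":-0.7,"rx":0,"ry":0,"rz":0,"fingers":0.5},
    {"dx":0,"dy":0,"dz":-0.8,"rx":0,"ry":0,"rz":0,"fingers":0.5},
    {"dx":-0.1,"dy":-0.4,"dz":-0.6,"rx":0,"ry":0,"rz":0,"fingers":0.5},
    {"dx":-0.3,"dy":-0.8,"dz":-0.2,"rx":0,"ry":0,"rz":0,"fingers":0.5},
    {"dx":-0.33,"dy":-1,"dz":0,"rx":0,"ry":0,"rz":0,"fingers":0.5},
    {"dx":-0.33,"dy":-1,"dz":0,"rx":0,"ry":0,"rz":0,"fingers":0.5},
    {"dx":-0.33,"dy":-1,"dz":0,"rx":0,"ry":0,"rz":0,"fingers":0.5},
    {"dx":-0.33,"dy":-1,"dz":0,"rx":0,"ry":0,"rz":0,"fingers":0.5}
  ]
}}

```text
time_s: 18.02
tool_pos: [0.5025, 0.2053, 0.0884]
tool_rot: [-180.0, 0.1, -177.1]
force: [0.9, 0.2, -1.2]
grip_width: 0.034
```

>>> {"name": "carry_out", "arguments": {
  "plan": [
    {"dx":-0.33,"dy":-1,"dz":0,"rx":0,"ry":0,"rz":0,"fingers":0.5},
    {"dx":-0.33,"dy":-1,"dz":0,"rx":0,"ry":0,"rz":0,"fingers":0.5},
    {"dx":-0.33,"dy":-1,"dz":0,"rx":0,"ry":0,"rz":0,"fingers":0.5},
    {"dx":-0.35,"dy":-0.7,"dz":0,"rx":0,"ry":0,"rz":0,"fingers":0.5},
    {"dx":0,"dy":-0.3,"dz":0,"rx":0,"ry":0,"rz":0,"fingers":0.5},
    {"dx":0,"dy":0,"dz":0,"rx":0,"ry":0,"rz":0,"fingers":0.5},
    {"dx":0,"dy":0,"dz":0,"rx":0,"ry":0,"rz":0,"fingers":0.5}
  ]
}}

```text
time_s: 18.9
tool_pos: [0.5474, 0.0898, 0.0868]
tool_rot: [180.0, -0.0, -176.9]
force: [0.6, -0.0, -0.7]
grip_width: 0.0337
```

Run:
```python
from h import *
shot('wrist','w9');o=sensors.get_obs();print(o['time_s'],o['tool_pos'],o['tool_rot'],o['grip_width'])
print(w2px('w9',[.5484,.088,.014]))
crop('w9',220,150,240,140,3,'c17')
```

```text
18.95 [0.5473867  0.0897697  0.08676634] [ 1.79978478e+02 -3.46123208e-03 -1.76925752e+02] 0.03383651485170099
[317.5068989  211.07416064]
```

View pics/c17.png

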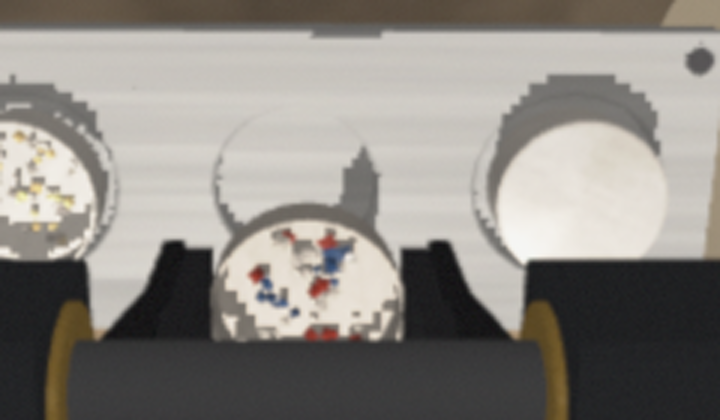

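>>> {"name": "carry_out", "arguments": {
  "plan": [
    {"dx":-0.03,"dy":-0.04,"dz":0.5,"rx":0,"ry":0,"rz":0,"fingers":0.5},
    {"dx":0,"dy":0,"dz":0.7,"rx":0,"ry":0,"rz":0,"fingers":0.5},
    {"dx":0,"dy":0,"dz":0.6,"rx":0,"ry":0,"rz":0,"fingers":0.5},
    {"dx":0,"dy":0,"dz":0.2,"rx":0,"ry":0,"rz":0,"fingers":0.5},
    {"dx":0,"dy":0,"dz":0,"rx":0,"ry":0,"rz":0,"fingers":0.5},
    {"dx":0,"dy":0,"dz":0,"rx":0,"ry":0,"rz":0,"fingers":0.5}
  ]
}}

```text
time_s: 19.7
tool_pos: [0.5494, 0.0873, 0.0271]
tool_rot: [180.0, 0.1, -177.1]
force: [-0.0, -0.2, -0.7]
grip_width: 0.0335
```

Run:
```python
from h import *
shot('wrist','w10');o=sensors.get_obs();print(o['time_s'],o['tool_pos'],o['tool_rot'],o['grip_width'])
print(w2px('w10',[.5484,.0885,.014]))
crop('w10',220,130,240,160,3,'c18')
```

```text
19.75 [0.54947074 0.08724065 0.02724948] [-1.79999224e+02  6.67377604e-02 -1.77058580e+02] 0.03372201283673356
[321.50974219 238.77440677]
```

View pics/c18.png

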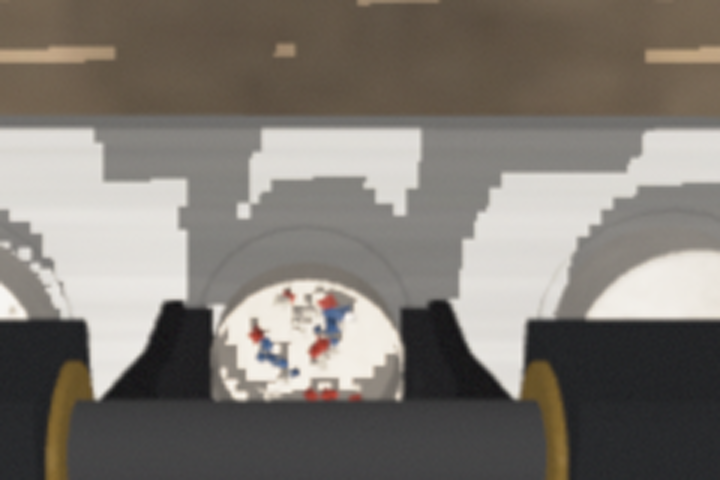

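>>> {"name": "carry_out", "arguments": {
  "plan": [
    {"dx":0.02,"dy":0,"dz":0.14,"rx":0,"ry":0,"rz":0,"fingers":0.5},
    {"dx":0,"dy":0,"dz":0.12,"rx":0,"ry":0,"rz":0,"fingers":0.5},
    {"dx":0,"dy":0,"dz":0.08,"rx":0,"ry":0,"rz":0,"fingers":0.5},
    {"dx":0,"dy":0,"dz":0,"rx":0,"ry":0,"rz":0,"fingers":0.5}
  ]
}}

```text
time_s: 20.25
tool_pos: [0.5481, 0.087, 0.0162]
tool_rot: [-180.0, -0.0, -177.1]
force: [0.7, -0.8, -0.9]
grip_width: 0.0336
```

>>> {"name": "carry_out", "arguments": {
  "plan": [
    {"dx":0,"dy":0,"dz":0.02,"rx":0,"ry":0,"rz":0,"fingers":0.5},
    {"dx":0,"dy":0,"dz":0,"rx":0,"ry":0,"rz":0,"fingers":0.5}
  ]
}}

```text
time_s: 20.5
tool_pos: [0.5483, 0.0871, 0.0158]
tool_rot: [-180.0, 0.0, -177.1]
force: [-0.4, -0.0, -0.6]
grip_width: 0.0339
```

>>> {"name": "carry_out", "arguments": {
  "plan": [
    {"dx":0,"dy":0,"dz":0,"rx":0,"ry":0,"rz":0,"fingers":0.0},
    {"dx":0,"dy":0,"dz":0,"rx":0,"ry":0,"rz":0,"fingers":-0.1},
    {"dx":0,"dy":0,"dz":0,"rx":0,"ry":0,"rz":0,"fingers":-0.1},
    {"dx":0,"dy":0,"dz":-0.3,"rx":0,"ry":0,"rz":0,"fingers":-0.1},
    {"dx":0,"dy":0,"dz":-0.8,"rx":0,"ry":0,"rz":0,"fingers":-0.1},
    {"dx":0,"dy":0,"dz":-1,"rx":0,"ry":0,"rz":0,"fingers":-0.1},
    {"dx":0.5,"dy":0,"dz":-0.8,"rx":0,"ry":0,"rz":0,"fingers":-0.1},
    {"dx":0.5,"dy":0,"dz":0,"rx":0,"ry":0,"rz":0,"fingers":-0.1},
    {"dx":0,"dy":0,"dz":0,"rx":0,"ry":0,"rz":0,"fingers":-0.1}
  ]
}}

```text
time_s: 21.62
tool_pos: [0.5184, 0.0854, 0.1044]
tool_rot: [-179.9, 0.1, -177.0]
force: [-0.6, 0.1, 0.4]
grip_width: 0.0482
```

Run:
```python
from h import *
shot('wrist','w11');o=sensors.get_obs();print(o['time_s'],o['tool_pos'],o['tool_rot'],o['grip_width'])
crop('w11',180,130,280,160,2.8,'c19')
```

```text
21.675 [0.51888186 0.08524538 0.10399382] [-1.79921957e+02  1.02235160e-01 -1.77068880e+02] 0.047920351101465954
```

View pics/c19.png

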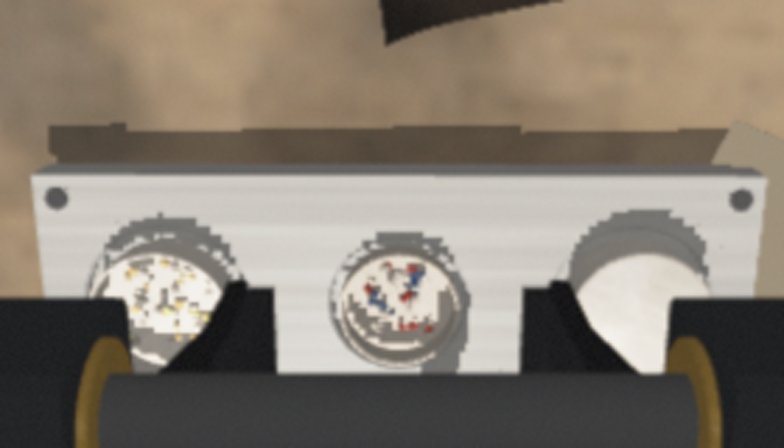

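>>> {"name": "carry_out", "arguments": {
  "plan": [
    {"dx":0.29,"dy":-0.5,"dz":0,"rx":0,"ry":0,"rz":0,"fingers":-0.1},
    {"dx":0.29,"dy":-1,"dz":0,"rx":0,"ry":0,"rz":0,"fingers":-0.1},
    {"dx":0.29,"dy":-1,"dz":0,"rx":0,"ry":0,"rz":0,"fingers":-0.1},
    {"dx":0.29,"dy":-1,"dz":0,"rx":0,"ry":0,"rz":0,"fingers":-0.1},
    {"dx":0.29,"dy":-1,"dz":0,"rx":0,"ry":0,"rz":0,"fingers":-0.1},
    {"dx":0.29,"dy":-1,"dz":0,"rx":0,"ry":0,"rz":0,"fingers":-0.1},
    {"dx":0.29,"dy":-1,"dz":0,"rx":0,"ry":0,"rz":0,"fingers":-0.1},
    {"dx":0.29,"dy":-1,"dz":0,"rx":0,"ry":0,"rz":0,"fingers":-0.1},
    {"dx":0.29,"dy":-1,"dz":0,"rx":0,"ry":0,"rz":0,"fingers":-0.1},
    {"dx":0.29,"dy":-0.5,"dz":0,"rx":0,"ry":0,"rz":0,"fingers":-0.1},
    {"dx":0,"dy":0,"dz":0,"rx":0,"ry":0,"rz":0.52,"fingers":-0.1},
    {"dx":0,"dy":0,"dz":0,"rx":0,"ry":0,"rz":0,"fingers":-0.1}
  ]
}}

```text
time_s: 23.18
tool_pos: [0.4459, -0.1889, 0.1032]
tool_rot: [180.0, 0.0, 177.8]
force: [0.4, 0.1, 0.1]
grip_width: 0.0475
```

Run:
```python
from h import *
shot('wrist','w12');shot('top','t12');o=sensors.get_obs();print(o['time_s'],o['tool_pos'],o['tool_rot'],o['grip_width'],o['qpos'])
crop('t12',235,120,110,100,7,'c20')
```

```text
23.275 [ 0.44585217 -0.18842504  0.10311876] [1.79998229e+02 3.11576733e-02 1.77869156e+02] 0.048152509179408644 [ 83.46855139  12.87943741 -68.66887796 112.71492474  13.44762582
  63.14704424  97.01002084]
```

View pics/w12.png

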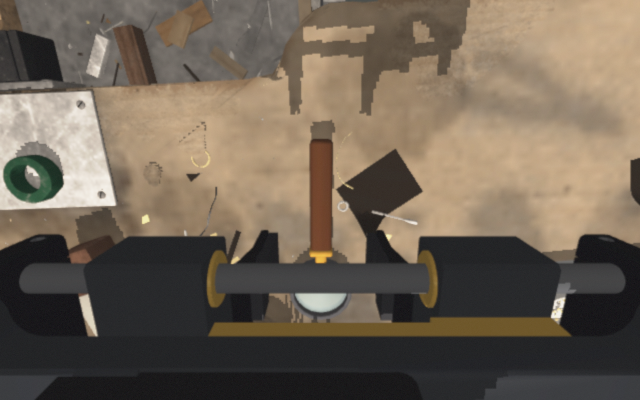

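View pics/c20.png

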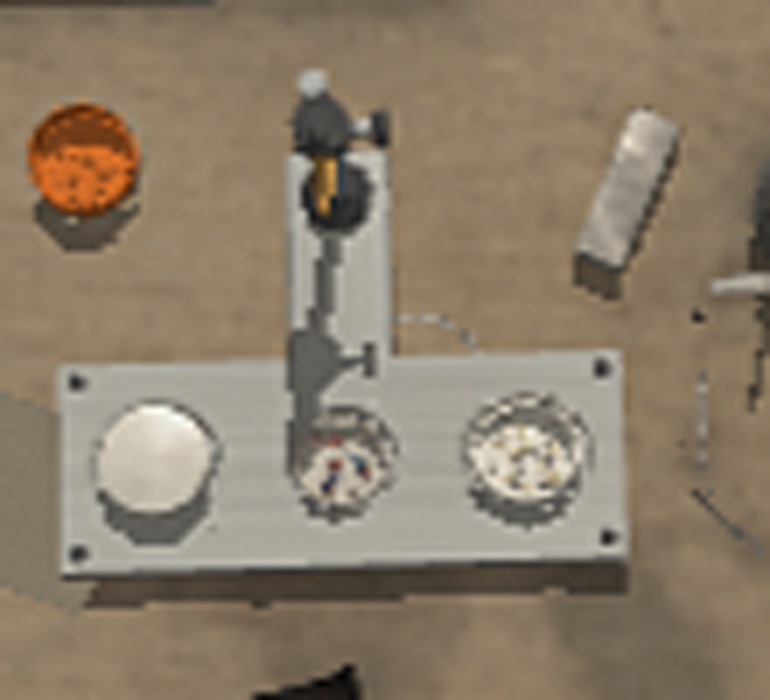

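>>> {"name": "carry_out", "arguments": {
  "plan": [
    {"dx":0,"dy":0,"dz":0.9,"rx":0,"ry":0,"rz":0,"fingers":-0.1},
    {"dx":0,"dy":0,"dz":0.9,"rx":0,"ry":0,"rz":0,"fingers":-0.1},
    {"dx":0,"dy":0,"dz":0.8,"rx":0,"ry":0,"rz":0,"fingers":-0.1},
    {"dx":0,"dy":0,"dz":0.5,"rx":0,"ry":0,"rz":0,"fingers":-0.1},
    {"dx":0,"dy":0,"dz":0,"rx":0,"ry":0,"rz":0,"fingers":-0.1},
    {"dx":0,"dy":0,"dz":0,"rx":0,"ry":0,"rz":0,"fingers":-0.1}
  ]
}}

```text
time_s: 24.02
tool_pos: [0.4461, -0.1887, 0.0106]
tool_rot: [-180.0, 0.1, 177.8]
force: [-0.6, -0.7, 1.1]
grip_width: 0.048
```

>>> {"name": "carry_out", "arguments": {
  "force": 30,
  "plan": [
    {"dx":0,"dy":0,"dz":0.18,"rx":0,"ry":0,"rz":0,"fingers":0.1},
    {"dx":0,"dy":0,"dz":0,"rx":0,"ry":0,"rz":0,"fingers":0.3},
    {"dx":0,"dy":0,"dz":0,"rx":0,"ry":0,"rz":0,"fingers":0.5},
    {"dx":0,"dy":0,"dz":0,"rx":0,"ry":0,"rz":0,"fingers":0.8},
    {"dx":0,"dy":0,"dz":0,"rx":0,"ry":0,"rz":0,"fingers":0.8},
    {"dx":0,"dy":0,"dz":0,"rx":0,"ry":0,"rz":0,"fingers":0.8}
  ]
}}

```text
time_s: 24.78
tool_pos: [0.4454, -0.1888, 0.0046]
tool_rot: [-180.0, 0.0, 177.7]
force: [-1.1, -0.1, 1.5]
grip_width: 0.0175
```

>>> {"name": "carry_out", "arguments": {
  "plan": [
    {"dx":0,"dy":0,"dz":-0.3,"rx":0,"ry":0,"rz":0,"fingers":0.8},
    {"dx":0,"dy":0,"dz":-0.6,"rx":0,"ry":0,"rz":0,"fingers":0.8},
    {"dx":0,"dy":0,"dz":-0.8,"rx":0,"ry":0,"rz":0,"fingers":0.8},
    {"dx":0,"dy":0,"dz":-0.8,"rx":0,"ry":0,"rz":0,"fingers":0.8},
    {"dx":0,"dy":0.3,"dz":-0.55,"rx":0,"ry":0,"rz":0,"fingers":0.8},
    {"dx":0,"dy":0.6,"dz":0,"rx":0,"ry":0,"rz":0,"fingers":0.8},
    {"dx":-0.1,"dy":0.9,"dz":0,"rx":0,"ry":0,"rz":0,"fingers":0.8},
    {"dx":-0.1,"dy":0.9,"dz":0,"rx":0,"ry":0,"rz":0,"fingers":0.8},
    {"dx":-0.1,"dy":0.9,"dz":0,"rx":0,"ry":0,"rz":0,"fingers":0.8},
    {"dx":-0.1,"dy":0.9,"dz":0,"rx":0,"ry":0,"rz":0,"fingers":0.8}
  ]
}}

```text
time_s: 26.02
tool_pos: [0.462, -0.0522, 0.0955]
tool_rot: [-180.0, -0.0, 177.8]
force: [0.1, 0.2, -1.2]
grip_width: 0.0176
```

>>> {"name": "carry_out", "arguments": {
  "plan": [
    {"dx":0,"dy":0.9,"dz":0,"rx":0,"ry":0,"rz":0,"fingers":0.8},
    {"dx":0,"dy":0.9,"dz":0,"rx":0,"ry":0,"rz":0,"fingers":0.8},
    {"dx":0,"dy":0.9,"dz":0,"rx":0,"ry":0,"rz":0,"fingers":0.8},
    {"dx":0,"dy":0.9,"dz":0,"rx":0,"ry":0,"rz":0,"fingers":0.8},
    {"dx":0,"dy":0.8,"dz":0,"rx":0,"ry":0,"rz":0,"fingers":0.8},
    {"dx":0,"dy":0.4,"dz":0,"rx":0,"ry":0,"rz":0,"fingers":0.8},
    {"dx":0,"dy":0.1,"dz":0,"rx":0,"ry":0,"rz":0,"fingers":0.8},
    {"dx":0,"dy":0,"dz":0,"rx":0,"ry":0,"rz":0,"fingers":0.8},
    {"dx":0,"dy":0,"dz":0,"rx":0,"ry":0,"rz":0,"fingers":0.8}
  ]
}}

```text
time_s: 27.15
tool_pos: [0.4684, 0.0917, 0.0958]
tool_rot: [-180.0, -0.0, 177.6]
force: [-0.1, 0.6, -1.3]
grip_width: 0.0178
```

Run:
```python
from h import *
shot('wrist','w13');shot('top','t13');shot('scene','s13');o=sensors.get_obs();print(o['time_s'],o['tool_pos'],o['tool_rot'],o['grip_width'])
crop('t13',235,120,110,110,7,'c21');crop('s13',210,140,130,110,6,'c22')
```

```text
27.3 [0.46850532 0.09196188 0.09588437] [-1.79980861e+02 -3.86345009e-03  1.77665619e+02] 0.017791805103813913
```

View pics/c21.png

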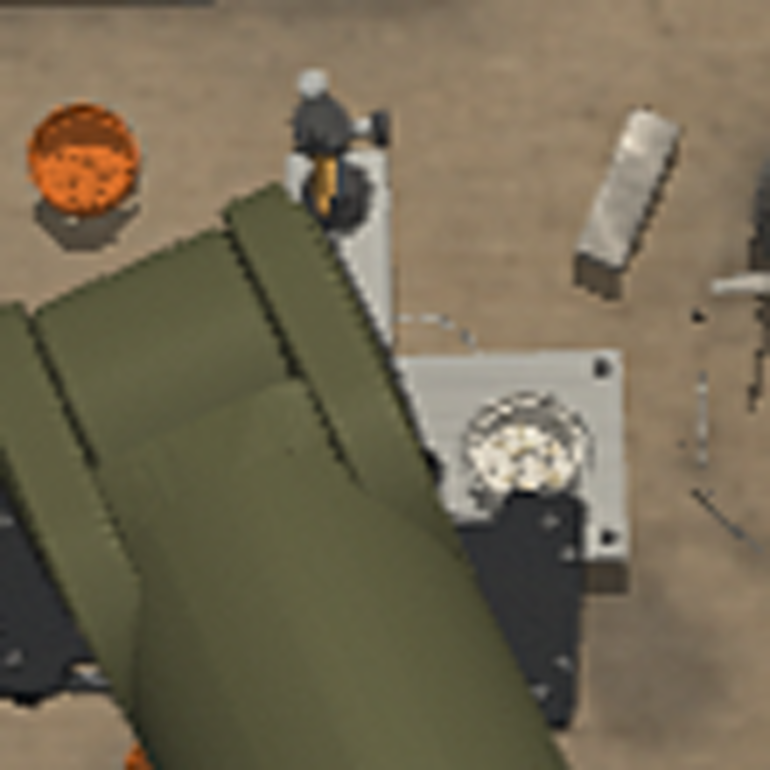

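View pics/c22.png

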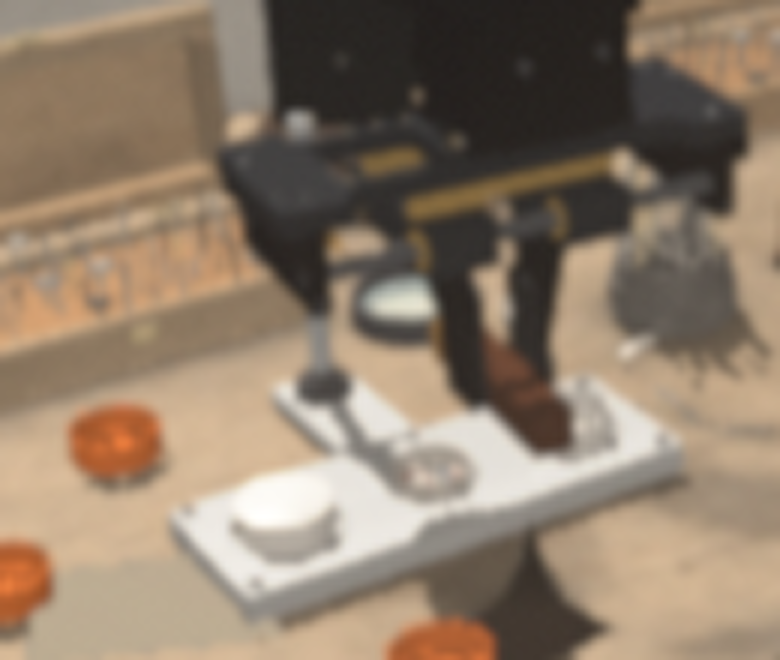

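View pics/w13.png

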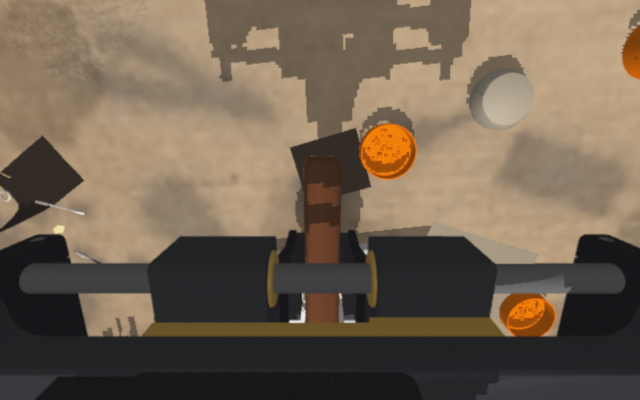

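Run:
```python
from h import *
np.set_printoptions(precision=4,suppress=True)
m=np.array([.5484,.088,.0]);a=np.radians(2.8);xt=np.array([np.cos(a),np.sin(a),0]);d=np.array([-np.sin(a),np.cos(a),0])
U=lambda s,x,y,ox,oy:np.array([(x+.5)/s-.5+ox,(y+.5)/s-.5+oy])
obs={'w2':(U(6,654,121,400,0),U(6,207,243,400,0)),'top0':(U(7,313,82,235,120),U(7,324,211,235,120)),'scene0':(U(16,240,68,245,155),U(16,350,415,245,155))}
for k,(pt,tp) in obs.items():
    pp=w2px(k,m+.105*xt+[0,0,.15]);print(k,'post top seen-pred',pt-pp)
    for h in(.09,.095,.1,.105,.11):
        q=w2px(k,m+.073*xt+[0,0,h]);print('  ',h,'tip seen-pred',tp-q,'corrected',tp-q-(pt-pp))
# lens
T=Tw()
for dz in(0,):
    c=np.array([.5485,.0879,.0]);z=.0958-.0046
    for n,p in dict(rimtopL=[c[0],c[1]+.028,z+.014],rimbotnear=[c[0]-.028,c[1],z],rimtopnear=[c[0]-.028,c[1],z+.014],rimbot_l=[c[0]-.02,c[1]+.02,z],hend=[c[0]-.134,c[1]+.0055,z+.02],hendb=[c[0]-.134,c[1]+.0055,z]).items():
        print(n,(w2px('s13',p)-[210,140])*6,w2px('w13',p))
```

```text
w2 post top seen-pred [ 0.2461 -0.4218]
   0.09 tip seen-pred [ 4.384  -1.6154] corrected [ 4.1379 -1.1936]
   0.095 tip seen-pred [ 2.4211 -0.36  ] corrected [2.175  0.0618]
   0.1 tip seen-pred [0.3851 0.9422] corrected [0.139 1.364]
   0.105 tip seen-pred [-1.7284  2.2939] corrected [-1.9745  2.7157]
   0.11 tip seen-pred [-3.9237  3.6981] corrected [-4.1698  4.1199]
top0 post top seen-pred [0.3342 0.0237]
   0.09 tip seen-pred [ 0.0272 -1.1357] corrected [-0.307  -1.1594]
   0.095 tip seen-pred [ 0.1578 -0.5987] corrected [-0.1764 -0.6224]
   0.1 tip seen-pred [ 0.2895 -0.0572] corrected [-0.0447 -0.0809]
   0.105 tip seen-pred [0.4223 0.489 ] corrected [0.0882 0.4653]
   0.11 tip seen-pred [0.5563 1.0398] corrected [0.2221 1.0161]
scene0 post top seen-pred [-0.1259 -0.0179]
   0.09 tip seen-pred [-0.4067 -2.7521] corrected [-0.2808 -2.7343]
   0.095 tip seen-pred [-0.2675 -1.0709] corrected [-0.1415 -1.0531]
   0.1 tip seen-pred [-0.1276  0.6177] corrected [-0.0017  0.6356]
   0.105 tip seen-pred [0.0128 2.3139] corrected [0.1388 2.3317]
   0.11 tip seen-pred [0.1539 4.0176] corrected [0.2799 4.0355]
rimtopL [356.9139 303.8933] [366.4394 381.4052]
rimbotnear [449.3813 343.2182] [316.7217 326.3415]
rimtopnear [447.5749 313.1752] [316.3296 342.5041]
rimbot_l [397.3206 347.7478] [350.0989 336.4684]
hend [560.5519 410.5702] [317.6344 154.6071]
hendb [562.1991 456.5522] [318.1377 149.5269]
```

Run:
```python
from h import *
K,E,c=load('w2')
a=cv2.resize(c[28:56,425:470,::-1],None,fx=14,fy=14,interpolation=cv2.INTER_NEAREST)
K,E,c2=load('scene0')
b=cv2.resize(c2[165:190,250:280,::-1],None,fx=14,fy=14,interpolation=cv2.INTER_NEAREST)
H=max(a.shape[0],b.shape[0]);W=max(a.shape[1],b.shape[1]);o=np.zeros((a.shape[0]+b.shape[0]-150,W,3),np.uint8)
cv2.imwrite('pics/z1.png',a);cv2.imwrite('pics/z2.png',b)
```

```text
(no output)
```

View pics/z1.png

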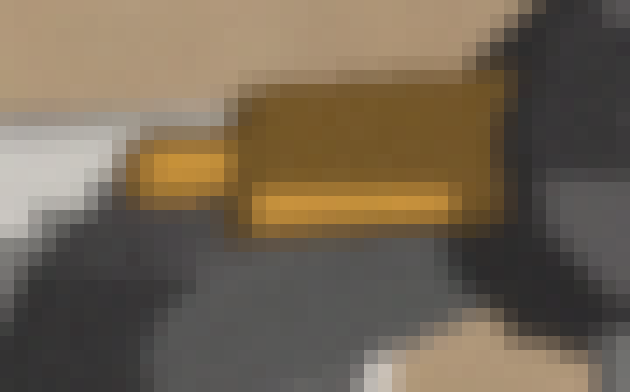

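View pics/z2.png

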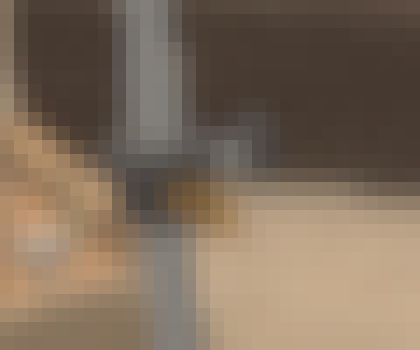

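>>> {"name": "carry_out", "arguments": {
  "plan": [
    {"dx":0,"dy":-0.04,"dz":-0.05,"rx":0,"ry":0,"rz":0,"fingers":0.8},
    {"dx":0,"dy":0,"dz":0,"rx":0,"ry":0,"rz":0,"fingers":0.8},
    {"dx":0,"dy":0,"dz":0,"rx":0,"ry":0,"rz":0,"fingers":0.8},
    {"dx":0,"dy":0,"dz":0,"rx":0,"ry":0,"rz":0,"fingers":0.8}
  ]
}}

```text
time_s: 27.8
tool_pos: [0.4683, 0.0915, 0.0974]
tool_rot: [-180.0, -0.0, 177.7]
force: [0.2, 0.2, -0.5]
grip_width: 0.0177
```

Run:
```python
from h import *
shot('scene','s14');o=sensors.get_obs();print(o['time_s'],o['tool_pos'],o['tool_rot'],o['grip_width'],o['joint_velocities'])
T=Tw();K,E,c=load('s14');x0,y0,w,h,s=255,170,70,70,10
im=cv2.resize(c[y0:y0+h,x0:x0+w,::-1],None,fx=s,fy=s,interpolation=cv2.INTER_CUBIC)
P=lambda p:tuple(int(round(v)) for v in (w2px('s14',p)-[x0-.5,y0-.5])*s)
# lens body->world: body x = -tool x, y = tool y?, z up
bx=-T[:3,0];bz=-T[:3,2];by=np.cross(bz,bx)
org=T[:3,3]+.0801*bx-.0046*bz
print('lens centre',org+.007*bz)
W=lambda x,y,z:org+x*bx+y*by+z*bz
for r,z,col in((.028,0,(0,255,0)),(.028,.014,(0,0,255))):
    pts=np.array([P(W(r*np.cos(t),r*np.sin(t),z)) for t in np.linspace(0,6.283,90)]);cv2.polylines(im,[pts],True,col,1)
for z in(0,.02):
    pts=np.array([P(W(x,y,z)) for x,y in((-.042,.009),(-.134,.009),(-.134,-.009),(-.042,-.009))]);cv2.polylines(im,[pts],True,(255,0,0),1)
cv2.imwrite('pics/c23.png',im)
```

```text
27.85 [0.4683397  0.09155125 0.0974009 ] [-1.79995188e+02 -2.06615029e-03  1.77748771e+02] 0.017854808186851753 [-0.08053547  0.03449969 -0.06145596  0.09468498 -0.04126792 -0.01034862
  0.06218643]
lens centre [0.54837797 0.08840502 0.09979801]
```

View pics/c23.png

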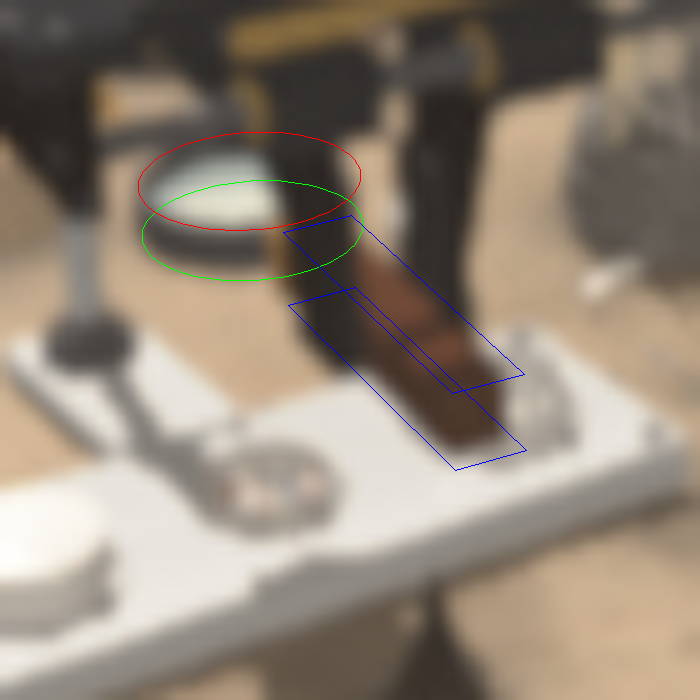

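Run:
```python
from h import *
fn='s14'
T=Tw();K,E,c=load(fn);x0,y0,w,h,s=225,170,100,80,8
im=cv2.resize(c[y0:y0+h,x0:x0+w,::-1],None,fx=s,fy=s,interpolation=cv2.INTER_CUBIC)
P=lambda p:tuple(int(round(v)) for v in (w2px(fn,p)-[x0-.5,y0-.5])*s)
m=np.array([.5484,.088,0]);a=np.radians(2.8);xt=np.array([np.cos(a),np.sin(a),0]);d=np.array([-np.sin(a),np.cos(a),0])
for z in(.014,0):cv2.polylines(im,[np.array([P(m+i*.04*xt+j*.107*d+[0,0,z]) for i,j in((1,1),(1,-1),(-1,-1),(-1,1))])],True,(255,0,255),1)
circ=lambda q,r,z,col:cv2.polylines(im,[np.array([P(q+r*np.cos(t)*xt+r*np.sin(t)*d+[0,0,z]) for t in np.linspace(0,6.283,90)])],True,col,1)
circ(m,.0175,.021,(0,255,0));circ(m-.07*d,.021,.027,(0,255,0));circ(m+.07*d,.021,.028,(0,255,0))
cv2.imwrite('pics/c24.png',im)
```

```text
(no output)
```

View pics/c24.png

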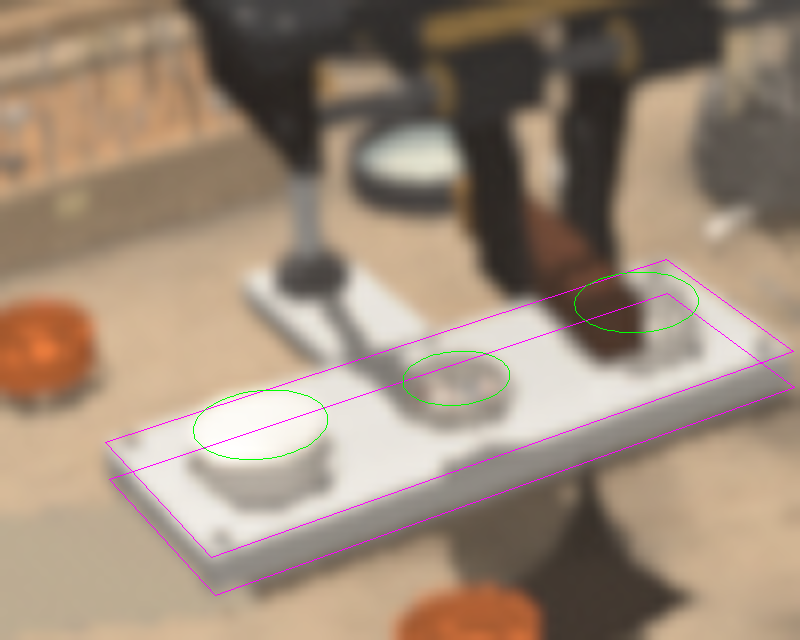

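Run:
```python
from h import *
fn='s14';K,E,c=load(fn);g=c.astype(int).sum(2)//3
for u in(274,276,278,280):print(u,list(zip(range(182,202),g[182:202,u])))
T=Tw();bx=-T[:3,0];bz=-T[:3,2];by=np.cross(bz,bx);org=T[:3,3]+.0801*bx-.0046*bz
t=np.linspace(0,2*np.pi,720)
for z in(0,.014):
    q=np.array([w2px(fn,org+.028*np.cos(a)*bx+.028*np.sin(a)*by+z*bz) for a in t])
    for u in(274,276,278,280):
        k=np.abs(q[:,0]-u)<.25;print(z,u,q[k,1].min(),q[k,1].max())
    print('left',q[:,0].min())
print(w2px(fn,org+[0,0,.001])-w2px(fn,org))
for v in(186,188,190,192):print(v,list(zip(range(264,274),g[v,264:274])))
```

```text
274 [(182, np.int64(84)), (183, np.int64(74)), (184, np.int64(72)), (185, np.int64(83)), (186, np.int64(117)), (187, np.int64(154)), (188, np.int64(181)), (189, np.int64(202)), (190, np.int64(209)), (191, np.int64(185)), (192, np.int64(137)), (193, np.int64(89)), (194, np.int64(69)), (195, np.int64(73)), (196, np.int64(104)), (197, np.int64(145)), (198, np.int64(170)), (199, np.int64(178)), (200, np.int64(179)), (201, np.int64(178))]
276 [(182, np.int64(75)), (183, np.int64(71)), (184, np.int64(72)), (185, np.int64(99)), (186, np.int64(141)), (187, np.int64(171)), (188, np.int64(192)), (189, np.int64(210)), (190, np.int64(215)), (191, np.int64(197)), (192, np.int64(150)), (193, np.int64(98)), (194, np.int64(72)), (195, np.int64(70)), (196, np.int64(93)), (197, np.int64(133)), (198, np.int64(163)), (199, np.int64(174)), (200, np.int64(177)), (201, np.int64(176))]
278 [(182, np.int64(71)), (183, np.int64(63)), (184, np.int64(69)), (185, np.int64(104)), (186, np.int64(148)), (187, np.int64(177)), (188, np.int64(198)), (189, np.int64(214)), (190, np.int64(218)), (191, np.int64(204)), (19
[... 1278 characters left out ...]
64(85)), (273, np.int64(100))]
188 [(264, np.int64(65)), (265, np.int64(112)), (266, np.int64(152)), (267, np.int64(158)), (268, np.int64(134)), (269, np.int64(109)), (270, np.int64(112)), (271, np.int64(135)), (272, np.int64(155)), (273, np.int64(170))]
190 [(264, np.int64(69)), (265, np.int64(107)), (266, np.int64(146)), (267, np.int64(151)), (268, np.int64(124)), (269, np.int64(109)), (270, np.int64(129)), (271, np.int64(159)), (272, np.int64(183)), (273, np.int64(198))]
192 [(264, np.int64(112)), (265, np.int64(130)), (266, np.int64(148)), (267, np.int64(145)), (268, np.int64(118)), (269, np.int64(85)), (270, np.int64(78)), (271, np.int64(92)), (272, np.int64(109)), (273, np.int64(122))]
```

>>> {"name": "carry_out", "arguments": {
  "plan": [
    {"dx":0,"dy":-0.02,"dz":0.02,"rx":0,"ry":0,"rz":0,"fingers":0.8},
    {"dx":0,"dy":0,"dz":0,"rx":0,"ry":0,"rz":0,"fingers":0.8},
    {"dx":0,"dy":0,"dz":0,"rx":0,"ry":0,"rz":0,"fingers":0.8},
    {"dx":0,"dy":0,"dz":0,"rx":0,"ry":0,"rz":0,"fingers":0.8},
    {"dx":0,"dy":0,"dz":0,"rx":0,"ry":0,"rz":0,"fingers":0.8},
    {"dx":0,"dy":0,"dz":0,"rx":0,"ry":0,"rz":0,"fingers":0.8},
    {"dx":0,"dy":0,"dz":0,"rx":0,"ry":0,"rz":0,"fingers":0.8},
    {"dx":0,"dy":0,"dz":0,"rx":0,"ry":0,"rz":0,"fingers":0.8}
  ]
}}

```text
time_s: 28.85
tool_pos: [0.4683, 0.0909, 0.0968]
tool_rot: [-180.0, -0.0, 177.7]
force: [0.5, -0.6, -1.1]
grip_width: 0.0178
```

Run:
```python
from h import *
o=sensors.get_obs();print(o['time_s'],o['tool_pos'],o['tool_rot'],o['grip_width'],o['force'],o['joint_velocities'])
T=Tw();print('lens',T[:3,3]-.0801*T[:3,0]-[0,0,.0046-.007])
shot('top','t15');shot('scene','s15')
_,_,a=load('top0')
for n in('t12','t15'):
    _,_,b=load(n);print(n,np.abs(a[122:158,272:295].astype(int)-b[122:158,272:295]).mean())
```

```text
28.85 [0.4683421  0.09089268 0.09681024] [-1.79995342e+02 -1.82896860e-03  1.77739204e+02] 0.01783332551417755 [ 0.52395722 -0.64386373 -1.05995157] [ 0.07199376  0.06625074 -0.03374331 -0.07397651  0.01251468 -0.08600989
  0.0176533 ]
lens [0.54837975 0.08773289 0.09920769]
t12 2.1614331723027376
t15 9.25
```

View pics/s15.png

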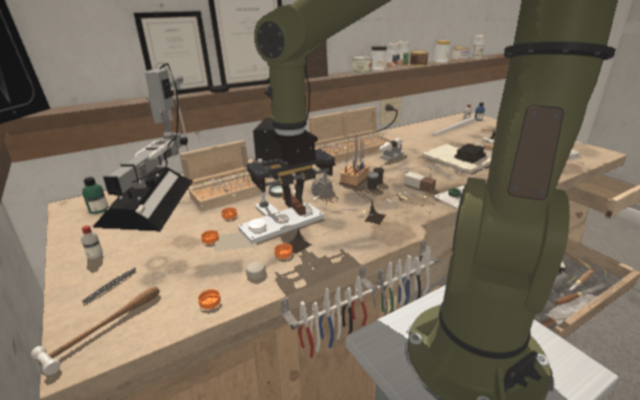

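```bash
python3 -c "
from h import *
print(ticket.sign_off())"
```

```text
the job is handed in; nothing more can be done
None
```

I handed the job in at about 29 s. The open tin is in the right-hand well, the small dish is in the middle well, and the arm is holding the lens level over the dish.

**Tin and dish:** The tin touched its well floor with about 5 N at the height expected for a flat seat. I let the dish go within about half a millimetre of its floor. Later wrist and top pictures show both seated evenly in their wells.

**Lens position:** By the arm's own readings, the lens centre is at (0.548, 0.088), height 0.099 m. That is within 1 mm of where I released the dish. The tool is level, the joints are still and the force readings are only at noise level, about 1 N.

**Pointer height:** This is the least certain figure. My estimates of the tip ran from 98 to 100.5 mm above the bench, and I set the lens at 99 mm. The scene camera showed the lens about 2 mm higher than the arm readings say, roughly the offset it also showed on the tray's edge. So the lens may be off the pointer's height by 1 to 2 mm.

**Other checks:**
- **Camera agreement:** The top and wrist cameras differed by about 2 mm sideways. I used values between the two.
- **Lens centring:** In the final pose the arm blocked the top camera's view of the lens, so the centring rests on arm readings and the scene camera.
- **Pointer and other things on the bench:** The pointer and gauge looked unmoved in the top picture taken just before I gripped the lens, and again with the lens in place. I saw nothing else disturbed.

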